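Repack the vice-jaw kit, heaviest part lowest

ROBOT

A 6-joint arm with a two-finger parallel gripper is mounted at the origin on the work surface. World frame = base frame: x ahead of the robot, y to its left, z up, the work surface at z = 0. Lengths are in mm, angles in degrees, forces in N, time in s.
With the tool pointing down it reaches from about 300 to 850 mm from the base axis. Payload 4.2 kg.
Tool frame: the origin (TCP) lies at the very end of the fingers, on their centre line; the grasp point (between the pads) lies env.grip_point_offset behind it (env.grip_point_offset is the distance from the TCP to the grasp point, in mm); z points along the fingers, y is the direction in which the jaws open and shut (so a half turn about z gives the same grasp; the last joint's range is limited). The gripper opens to 91 mm and grips with 3 to 60 N. Pads are 32 mm wide; open, the fingers measure 118 mm over their backs; the gripper's body (76 mm by 178 mm) begins 60 mm behind the grasp point.
Start: joints at [-68.64, 18.312, 89.639, -0, 72.044, -1.146], TCP at [220.101, -531.224, 213.976] pointing down, gripper open.
Joint ranges: [-177.97, 177.97], [-48.28, 115.42], [12.27, 149.76], [-77.06, 257.06], [2.81, 150.46], [-146.56, 146.56]. Speed limits (degrees/s): [147.25, 147.25, 180, 180, 180, 180].

INTERFACE

Orientations are given as [roll, pitch, yaw] about the fixed x, y, z axes, in that order (R = Rz(yaw) Ry(pitch) Rx(roll)).
In Python, from workcell import env, grab_frame, camera_params gives the robot as it stands. The module is installed in compiled form; this text tells all that it offers.
- The arm moves only by the shell command python3 -m creep 'ROWS' [OPENING] [FORCE]. ROWS is a JSON object of lists of equal length, an entry for each row: "offset": the shift along the tool's x, y, z in m, a list of three; "rotation": the turn, a rotation vector about the tool's x, y, z in degrees, a list of three. A call has 1 to 5 rows; each row shifts and turns the commanded pose from where the row before left it, along the tool's axes as they then stand; what a row does not reach is not made up. A row lasts 1/8 s, in which the tool goes at most 62.5 mm and 10.7 degrees, less where a joint would pass 70% of its speed; a pose out of reach is approached as far as the arm can. A call is refused whole if a number of a shift passes 0.0625 or a number of a turn 10.7, either way. A call with a gripper value outside its range is refused whole. OPENING is the closure, from 0 (fully open) to 1 (shut), set as the call begins (- or left out, the last holds). The fingers move at their own pace and stop on an object; FORCE is the grip in N (left out, the last holds). Time passes only in rows, so rows that do not move let the fingers close. It gives the time, the measured TCP pose, the force and the opening at its end, in the units of the state.
- env.state(): the state, without advancing time (a new reading comes with each control period).
- grab_frame(name): name is "scene" or "top"; returns the picture (480x640x3 uint8, red, green, blue); there is no depth.
- camera_params(name): a dict with "mtx" (3x3 intrinsics, pixels), "R" (3x3) and "t" (3): a world point X has camera coordinates R X + t. Camera axes: x right, y down, z forward; pixel columns grow to the right and rows downward; lengths in mm; the calibration is good to about 2 mm. A picture is of the moment at which its call begins. camera_params takes no time and is no camera call.
- env.job_done(): hands the job in, once; it reports no verdict.
The state is a dict: "time_s": time; "qpos": joint angles; "qvel": joint speeds; "effort": joint torques, N m; "ee_pos": TCP position; "ee_rot": TCP orientation; "force": force on the tool from outside, world axes, zero at the start; "torque": the same for the moment, N m; "gripper_width": finger opening in mm.
Only numpy, scipy, OpenCV 4.12 (cv2) and the standard library are available. Lean on these libraries where they do the work, as an engineer would, in place of code of your own. Each camera call takes 0.05 s, during which the arm holds its last target.

TASK

The light cork pad was put into the sloping packing box first, where the iron would crush it: take it out and lay it flat on the plywood board. Then pack the kit in one pile in the box, the iron casting flat on its floor, the beech block flat on the casting and the cork pad flat on top of the block, all right way up. Set every part down without dropping it, and leave the other things on the bench where they are.

Things in the scene. Friction and masses are not known exactly. Their poses are not given: they have to be found in the camera images.
- box: Open plywood box fixed on the stand, tilted 30 degrees, mouth leaning to the robot's side. Inside 104 mm along its x, 180 mm along its y, 74 mm deep; walls and floor 8 mm. Origin: centre of the inner floor. z points out of the mouth, square to the floor; x up the slope, away from the robot; y is level. Parts laid in it may slide down to the near (-x) wall. Far rim 141 mm over the bench, near 81 mm.
- stand: Dark wooden stand that carries the box, fixed to the bench; its base is 190 mm along x, 216 mm along y, 12 mm thick. Origin: on the bench, under the box.
- casting: Dark iron vice-jaw casting, the heaviest part (about 0.75 kg): a bar 84 mm along x, 44 mm along y, 26 mm high, flat top; four foot lugs 10 mm high at its ends, 20 to 40 mm from the middle in x, reach 72 mm overall in y (grip the bar's middle, across its 44 mm). Origin: centre of the underside; z up. Starts on the bench.
- block: Beech jaw block, the middle weight (about 90 g): 84 mm along x, 50 mm along y, 22 mm high, with two dark screw-hole marks in its top. Origin: centre of the underside; z up. Starts on the bench.
- pad: Plain cork pad, the lightest part (about 30 g): 84 mm along x, 50 mm along y, 26 mm high. Origin: centre of the underside; z is up as it starts. Starts lying flat on the floor of the box, x along the box's x, by the near wall.
- board: Bare plywood setting-down board lying fixed on the bench, 120 mm along x, 150 mm along y, 6 mm thick. Origin: centre of its underside; its top is 6 mm above the bench.
- tin: Bystander: small glass jar, 32 mm across, 40 mm high, standing between the casting and the block. Origin: centre of its underside.
- chisel: Bystander: chisel lying on the bench, 205 mm long along its x, 24 mm thick. Origin: under its middle.
- mallet: Bystander: wooden mallet lying on the bench, head 65 x 120 mm and 70 mm high, handle along +x. Origin: under the middle of the head.
- plane: Bystander: wooden hand plane, 240 mm along x, 62 mm wide, about 105 mm high. Origin: centre of its underside.
- glue: Bystander: white bottle, 56 mm across, 140 mm high. Origin: centre of its underside.
- offcut: Bystander: wooden offcut, 120 x 45 x 35 mm. Origin: centre of its underside.
- square: Bystander: try square lying flat, stock 110 mm along y, steel blade 150 mm towards +x. Origin: centre of the stock's underside.

How it is judged:
By the outcome, as a careful person would: the job done as asked, in the order asked, and still so for the second after the job is handed in, with the robot touching nothing.
It also fails if it takes over 72 s, if anything falls off the work surface, if the arm or the gripper's body presses on something with over 40 N, if the wrist force passes 120 N, or if a joint passes its speed limit or range.

## Working session

There is one attempt and no reset: what is moved stays moved. The work goes in short steps, Python scripts to look and compute and a shell command to move; the robot and the scene stay as the last step left them, time stands still between calls to the robot, and variables do not carry over. Pictures are saved under pics/ and viewed, and the job is handed in when it is done.

```bash
mkdir -p pics; ls; cat > h.py <<'E'
import numpy as np, cv2, json
from scipy.spatial.transform import Rotation as Ro
E
python3 - <<'E'
from workcell import env, grab_frame, camera_params
import cv2
print(env.state()); print(env.grip_point_offset)
for n in("scene","top"):
    cv2.imwrite(f"pics/{n}0.png",grab_frame(n)[:,:,::-1]); p=camera_params(n); print(n,p)
E
```

```text
pics
{'time_s': 0.0, 'qpos': array([-6.86408882e+01,  1.83536815e+01,  8.97065657e+01, -2.81461379e-04,
        7.20425730e+01, -1.14597874e+00]), 'qvel': array([-0.02014421, -0.06181659,  0.01663177,  0.062589  ,  0.02015098,
       -0.0382247 ]), 'effort': array([ 1.91020343e-03, -4.12455475e+01, -2.31969416e+01,  7.29407324e-02,
        4.56553290e-02, -1.34455754e-04]), 'ee_pos': array([ 219.90751193, -530.74804799,  213.09873492]), 'ee_rot': array([-1.79897195e+02, -1.78883814e-03,  2.25051760e+01]), 'force': array([-0.15708443, -0.66487417, -0.60295424]), 'torque': array([ 0.03509329, -0.02658514, -0.01169772]), 'gripper_width': 91.17645197248486}
18.8
scene {'mtx': array([[529.39009321,   0.        , 323.1263028 ],
       [  0.        , 529.39009321, 244.51289843],
       [  0.        ,   0.        ,   1.        ]]), 'R': array([[ 0.36508631,  0.93097129, -0.00210715],
       [ 0.72954442, -0.28750008, -0.62057122],
       [-0.5783398 ,  0.22502479, -0.78414726]]), 't': array([-165.09122523, -333.47361824, 1562.01434713])}
top {'mtx': array([[455.21469838,   0.        , 316.64648529],
       [  0.        , 455.21469838, 238.04413337],
       [  0.        ,   0.        ,   1.        ]]), 'R': array([[ 0.01922189, -0.99981429, -0.00137916],
       [-0.99762599, -0.01908855, -0.0661666 ],
       [ 0.06612799,  0.00264774, -0.99780764]]), 't': array([ -16.16615671,  497.76438133, 1174.37065348])}
```

View pics/scene0.png

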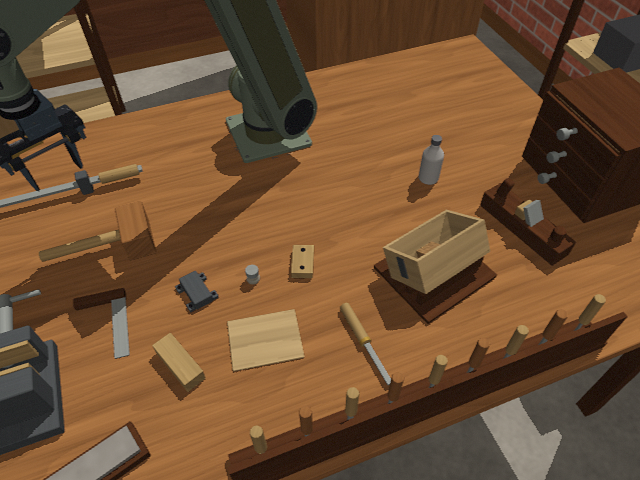

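View pics/top0.png

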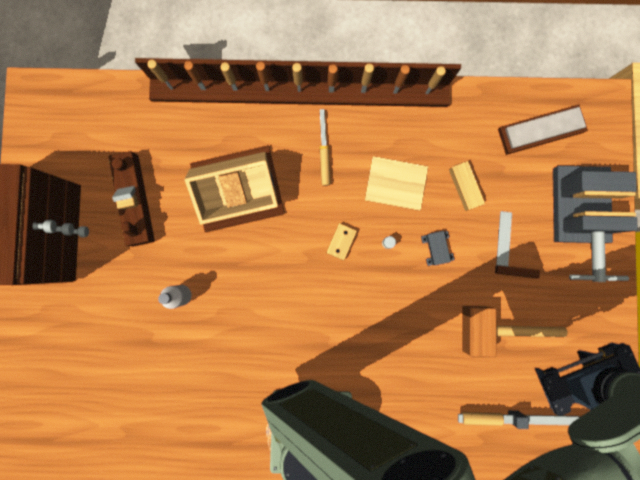

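Both views show the kit. In the top view the box is near (232,187), the pad (232,189), the board (397,183), the block (343,240), the jar (390,242) and the casting (438,247). Next I zoom in for corners.

```bash
cat > h.py <<'E'
import numpy as np, cv2, json
from scipy.spatial.transform import Rotation as Ro
from workcell import env, grab_frame, camera_params
def ray(n,uv):
    p=camera_params(n); R=np.array(p["R"]);t=np.array(p["t"])
    d=R.T@np.linalg.solve(p["mtx"],[uv[0],uv[1],1.]); return -R.T@t, d
def onz(n,uv,h):
    c,d=ray(n,uv); return c+d*(h-c[2])/d[2]
def proj(n,X):
    p=camera_params(n); x=np.array(p["mtx"])@(np.array(p["R"])@np.asarray(X,float)+p["t"]); return x[:2]/x[2]
def tri(uv1,uv2,n1="scene",n2="top"):
    c1,d1=ray(n1,uv1);c2,d2=ray(n2,uv2); d1/=np.linalg.norm(d1);d2/=np.linalg.norm(d2)
    A=np.stack([d1,-d2],1); s=np.linalg.lstsq(A,c2-c1,rcond=None)[0]
    a=c1+s[0]*d1;b=c2+s[1]*d2; return (a+b)/2, np.linalg.norm(a-b)
def crop(src,x,y,w,h,k,out):
    im=cv2.imread(src)[y:y+h,x:x+w]; cv2.imwrite(out,cv2.resize(im,None,fx=k,fy=k,interpolation=cv2.INTER_CUBIC))
E
python3 - <<'E'
from h import *
a="pics/top0.png";b="pics/scene0.png"
crop(a,175,135,130,100,6,"pics/c1.png")
crop(b,365,195,140,135,4,"pics/c2.png")
crop(a,310,140,180,140,4,"pics/c3.png")
E
```

```text
(no output)
```

View pics/c1.png

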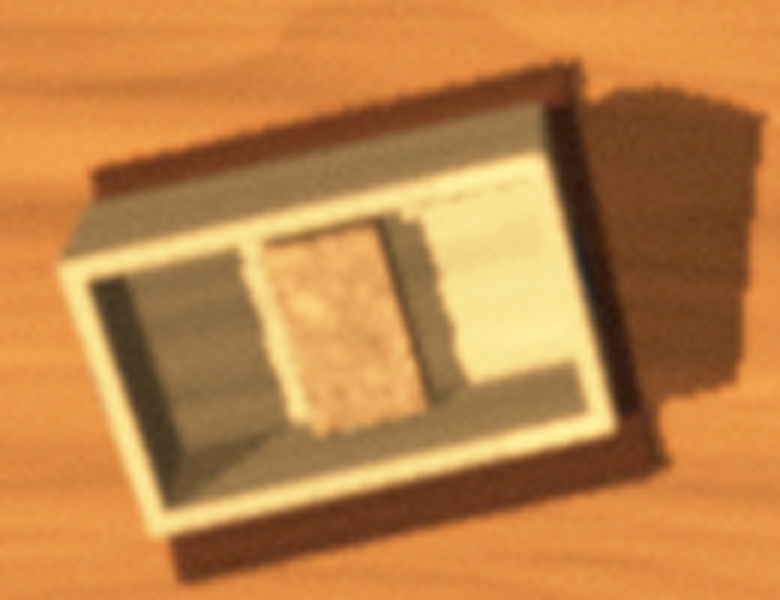

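View pics/c2.png

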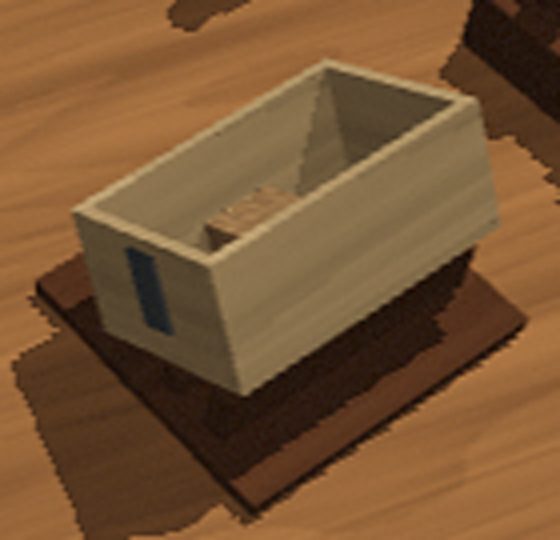

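View pics/c3.png

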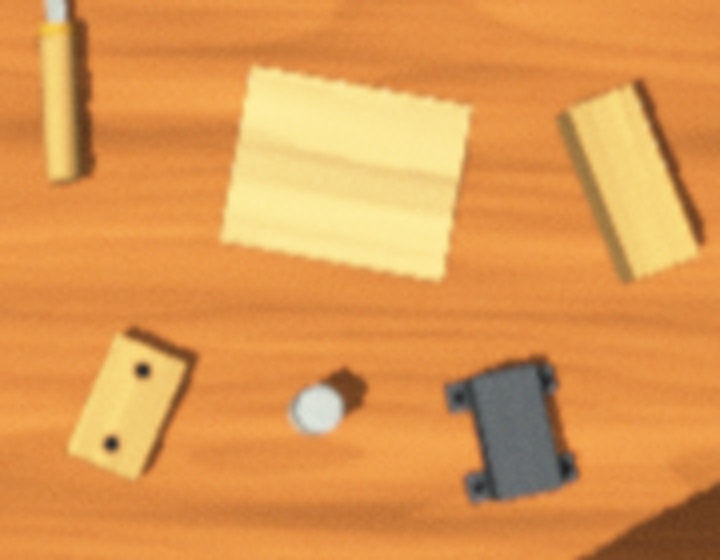

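```bash
cat > m1.py <<'E'
from h import *
T=lambda x,y:(175+(x+.5)/6-.5,135+(y+.5)/6-.5)
S=lambda x,y:(365+(x+.5)/4-.5,195+(y+.5)/4-.5)
C={}
for k,s,t in [("far-",(212,265),(547,152)),("far+",(475,99),(62,265)),("near-",(77,212),(617,432)),("near+",(325,61),(154,533))]:
    X,e=tri(S(*s),T(*t)); C[k]=X; print(k,X.round(1),round(e,1))
print("L",[np.linalg.norm(C[a]-C[b]).round(1) for a,b in (("far-","far+"),("near-","near+"),("far-","near-"),("far+","near+"))])
y=(C["far+"]-C["far-"]+C["near+"]-C["near-"]);yaw=np.degrees(np.arctan2(-y[0],y[1]));print("yaw",yaw)
c=sum(C.values())/4; print("rim centre",c)
Rb=(Ro.from_euler('z',yaw,degrees=True)*Ro.from_euler('y',-30,degrees=True)).as_matrix()
print(Rb.round(3)); o=c-Rb[:,2]*74; print("origin",o)
# pad top plane: corners in top view
print("yaw of x edge",np.degrees(np.arctan2(*((C["far+"]+C["far-"]-C["near+"]-C["near-"])[[1,0]]))))
n=Rb[:,2];p0=o+26*n
for q in [(262,245),(377,222),(430,410),(318,433)]:
    cc,d=ray("top",T(*q)); X=cc+d*((p0-cc)@n)/(d@n); print("pad",(Rb.T@(X-o)).round(1))
cc,d=ray("top",T(0,0))
# stand corners on z=12
for q in [(95,172),(578,62),(668,465),(182,580)]: print("stand",onz("top",T(*q),12).round(1))
Q=lambda x,y:(310+(x+.5)/4-.5,140+(y+.5)/4-.5)
def show(n,pts,h):
    X=np.array([onz("top",Q(*p),h) for p in pts]); c=X.mean(0); e=np.roll(X,-1,0)-X
    print(n,"c",c.round(1),"edges",np.linalg.norm(e,axis=1).round(1),"ang",np.degrees(np.arctan2(e[:,1],e[:,0])).round(1))
show("board",[(252,67),(471,104),(442,281),(221,242)],6)
show("block",[(124,333),(190,364),(136,478),(69,450)],22)
show("casting",[(472,376),(542,362),(562,487),(496,499)],26)
print("jar",onz("top",Q(318,409),40))
print("cam",{n:ray(n,(0,0))[0].round(0) for n in("scene","top")})
E
python3 m1.py
```

```text
far- [673.2 119.2 144.3] 5.1
far+ [624.5 307.9 142.4] 2.7
near- [572.   95.9  78.9] 7.6
near+ [525.1 283.8  80.8] 2.5
L [np.float64(194.9), np.float64(193.6), np.float64(122.8), np.float64(119.5)]
yaw 14.241506474819161
rim centre [598.68812188 201.68543642 111.61442344]
[[ 0.839 -0.246 -0.485]
 [ 0.213  0.969 -0.123]
 [ 0.5   -0.     0.866]]
origin [634.55101527 210.78779205  47.52854356]
yaw of x edge 13.276159801168458
pad [34.5 26.4 26. ]
pad [ 33.1 -22.   26. ]
pad [-52.4 -21.2  26. ]
pad [-51.1  27.6  26. ]
stand [690.9 332.4  12. ]
stand [744.4 119.9  12. ]
stand [565.3  75.7  12. ]
stand [510.6 287.5  12. ]
board c [ 649.6 -215.4    6. ] edges [147.9 120.6 148.5 119.7] ang [-98.7 171.   81.   -9.3]
block c [490.8 -72.9  22. ] edges [47.5 82.3 47.1 84.4] ang [-114.2  155.6   68.4  -24.1]
casting c [ 479.3 -324.3   26. ] edges [46.5 81.9 43.5 80.9] ang [ -77.6 -170.9  101.4   11.2]
jar [ 490.14113316 -192.54160072   40.        ]
cam {'scene': array([1207., -294., 1018.]), 'top': array([ 419.,  -10., 1205.])}
```

```bash
python3 - <<'E'
from h import *
b="pics/scene0.png"
crop(b,165,235,150,110,5,"pics/c4.png")
crop("pics/top0.png",320,215,150,60,5,"pics/c5.png")
T=lambda x,y:(175+(x+.5)/6-.5,135+(y+.5)/6-.5)
S=lambda x,y:(365+(x+.5)/4-.5,195+(y+.5)/4-.5)
for n,F,L in (("scene",S,[(212,265),(475,99),(77,212),(325,61)]),("top",T,[(547,152),(62,265),(617,432),(154,533)])):
    X=np.array([onz(n,F(*q),h) for q,h in zip(L,(141,141,81,81))]); c=X.mean(0)
    print(n,X.round(1).tolist(),c.round(1),"yaw",[np.degrees(np.arctan2(-v[0],v[1])).round(1) for v in (X[1]-X[0],X[3]-X[2])])
E
```

```text
scene [[671.8, 123.3, 141.0], [623.8, 310.4, 141.0], [574.5, 98.7, 81.0], [525.4, 285.0, 81.0]] [598.9 204.3 111. ] yaw [np.float64(14.4), np.float64(14.8)]
top [[672.9, 117.2, 141.0], [624.2, 307.0, 141.0], [570.2, 92.2, 81.0], [524.5, 282.5, 81.0]] [598.  199.7 111. ] yaw [np.float64(14.4), np.float64(13.5)]
```

View pics/c4.png

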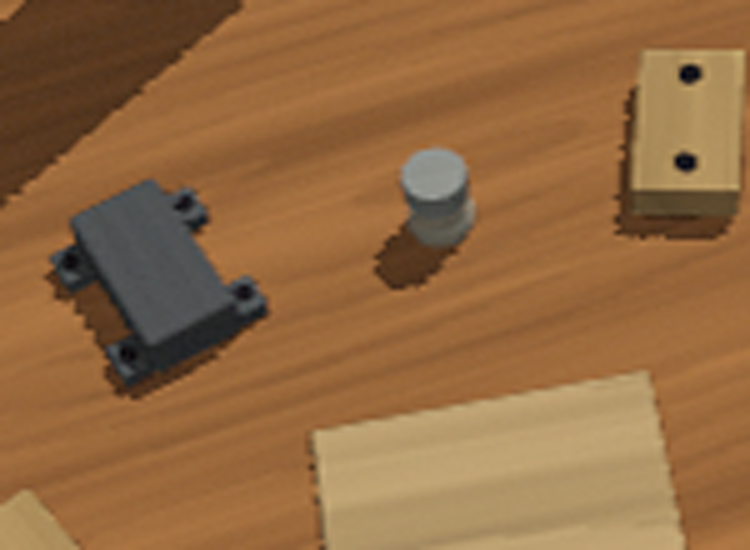

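View pics/c5.png

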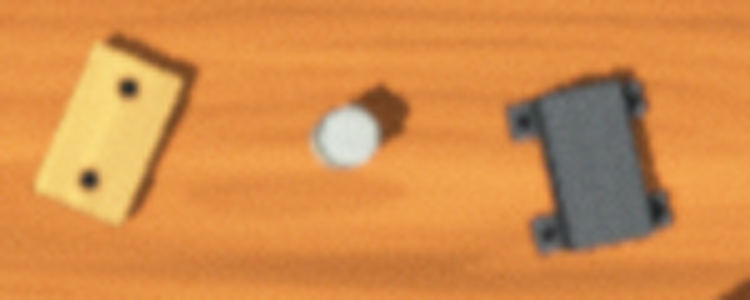

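```bash
python3 - <<'E'
from h import *
P=lambda x,y:(165+(x+.5)/5-.5,235+(y+.5)/5-.5)
Q=lambda x,y:(320+(x+.5)/5-.5,215+(y+.5)/5-.5)
def show(n,cam,F,pts,h):
    X=np.array([onz(cam,F(*p),h) for p in pts]); c=X.mean(0); e=np.roll(X,-1,0)-X
    print(n,cam,"c",c.round(1),"edges",np.linalg.norm(e,axis=1).round(1),"ang",np.degrees(np.arctan2(e[:,1],e[:,0])).round(1))
show("casting","scene",P,[(72,218),(152,181),(238,298),(152,347)],26)
show("block","scene",P,[(642,50),(745,50),(739,190),(632,188)],22)
show("casting","top",Q,[(541,94),(622,78),(655,234),(571,250)],26)
show("block","top",Q,[(103,39),(187,78),(121,225),(35,188)],22)
print([onz("top",Q(*p),22).round(1) for p in((128,88),(89,180))],[onz("scene",P(*p),22).round(1) for p in((690,74),(685,161))])
L1=[(69,263),(184,204),(128,356),(244,292)]; L2=[(523,121),(634,99),(547,233),(658,209)]
for cam,F,L in(("scene",P,L1),("top",Q,L2)):
    X=[onz(cam,F(*p),10) for p in L];print("lugs",cam,np.mean(X,0).round(1),[x.round(0)[:2].tolist() for x in X])
print("jar",onz("scene",P(436,178),40),onz("top",Q(347,137),40))
R=[[(314,434),(648,373)]]
print([ (onz("scene",P(*p),6).round(1)) for p in R[0]],[onz("top",q,6).round(1) for q in ((310+442/4,140+281/4),(310+221/4,140+242/4))])
E
```

```text
casting scene c [ 482.4 -320.8   26. ] edges [39.2 79.9 42.9 83.2] ang [ 100.3   15.4  -74.9 -167.2]
block scene c [493.1 -68.   22. ] edges [49.4 82.2 49.3 81.1] ang [  68.5  -22.7 -112.8  157.4]
casting top c [ 479.2 -324.1   26. ] edges [43.  82.4 44.3 82.1] ang [ -77.7 -168.   101.8   11.1]
block top c [491.  -72.5  22. ] edges [48.3 84.1 48.6 85.5] ang [-113.9  156.7   67.8  -23.5]
[array([514.3, -80.7,  22. ]), array([466. , -61.2,  22. ])] [array([468.6, -58.9,  22. ]), array([515.8, -78.6,  22. ])]
lugs scene [ 481. -322.   10.] [[458.0, -357.0], [445.0, -301.0], [517.0, -343.0], [503.0, -287.0]]
lugs top [ 479.1 -324.9   10. ] [[502.0, -289.0], [515.0, -348.0], [443.0, -302.0], [457.0, -360.0]]
jar [ 495.80255971 -190.81699883   40.        ] [ 489.81420214 -192.22424572   40.        ]
[array([ 583.7, -276.4,    6. ]), array([ 608. , -130.1,    6. ])] [array([ 577.7, -280.2,    6. ]), array([ 601. , -133.6,    6. ])]
```

```bash
cat > plan.py <<'E'
import sys
from h import *
# usage: plan.py box x y z [n] | world x y z yaw [n]
yawb=14.3
RB=(Ro.from_euler('z',yawb,degrees=True)*Ro.from_euler('y',-30,degrees=True))
OB=np.array([598.5,202,111.])-74*RB.as_matrix()[:,2]
FL=Ro.from_euler('x',180,degrees=True)
def pose():
    s=env.state(); return np.array(s["ee_pos"]),Ro.from_euler('xyz',s["ee_rot"],degrees=True),s
if __name__=="__main__":
    a=sys.argv[1:]; v=[float(x) for x in a[1:]]
    if a[0]=="box": T=OB+RB.apply(v[:3]); RT=RB*FL; rest=v[3:]
    else: T=np.array(v[:3]); RT=Ro.from_euler('z',v[3],degrees=True)*FL; rest=v[4:]
    p,R,s=pose(); d=T-p; rv=(R.inv()*RT).as_rotvec(degrees=True)
    n=int(rest[0]) if rest else max(1,int(np.ceil(max(np.linalg.norm(d)/60,np.linalg.norm(rv)/10.5))))
    print("t",round(s["time_s"],2),"target",T.round(1),"dist",np.linalg.norm(d).round(1),"turn",rv.round(2),"n",n,"z",p[2].round(1))
    print("tool-axes shift total at start",(R.inv().apply(d)/1000).round(4))
    step=Ro.from_rotvec(rv/n,degrees=True); offs=[]
    for i in range(n):
        offs.append((R.inv().apply(d/n)/1000).round(4).tolist()); R=R*step
    for i in range(0,n,5): print("rows",offs[i:i+5])
    print("turn each",(rv/n).round(2).tolist())
E
cat > st.py <<'E'
from plan import *
p,R,s=pose(); print("t",s["time_s"],"p",p.round(1),"rot",np.round(s["ee_rot"],1),"box",RB.inv().apply(p-OB).round(1),"F",np.round(s["force"],1),"w",round(s["gripper_width"],1),"q",np.round(s["qpos"],0))
print("err rot to box",(R.inv()*RB*FL).as_rotvec(degrees=True).round(2))
E
python3 plan.py box -10 4 150
```

```text
t 0.1 target [552.3 194.4 171.8] dist 798.8 turn [-2.24 29.95  7.99] n 14 z 213.2
tool-axes shift total at start [ 0.5846 -0.5426  0.0422]
rows [[0.0418, -0.0388, 0.003], [0.0412, -0.0392, 0.0045], [0.0406, -0.0396, 0.0059], [0.04, -0.04, 0.0073], [0.0393, -0.0404, 0.0086]]
rows [[0.0386, -0.0409, 0.01], [0.0377, -0.0413, 0.0113], [0.0369, -0.0417, 0.0126], [0.036, -0.0421, 0.0138], [0.035, -0.0425, 0.015]]
rows [[0.034, -0.0429, 0.0162], [0.033, -0.0432, 0.0173], [0.0319, -0.0436, 0.0184], [0.0307, -0.044, 0.0195]]
turn each [-0.16, 2.14, 0.57]
```

```bash
python3 -m creep '{"offset":[[0.042,-0.039,0.003],[0.041,-0.039,0.004],[0.041,-0.040,0.006],[0.040,-0.040,0.007],[0.039,-0.040,0.009]],"rotation":[[0,2,0.5],[0,2,0.5],[0,2,0.5],[0,2,0.5],[0,2,0.5]]}' 0 40; python3 st.py
```

```text
time_s: 0.72
ee_pos: [338.4, -270.1, 198.9]
ee_rot: [-179.8, -10.1, 19.9]
force: [0.7, 0.2, -0.6]
gripper_width: 91.1
t 0.725 p [ 338.4 -270.1  198.9] rot [-179.8  -10.1   19.9] box [-275.3 -393.2  334.4] F [ 0.7  0.2 -0.6] w 91.1 q [-47.   4. 111.  11.  61.  18.]
err rot to box [-2.18 19.93  5.27]
```

```bash
python3 -m creep '{"offset":[[0.039,-0.041,0.010],[0.038,-0.041,0.011],[0.037,-0.042,0.013],[0.036,-0.042,0.014],[0.035,-0.042,0.015]],"rotation":[[0,2.2,0.6],[0,2.2,0.6],[0,2.2,0.6],[0,2.2,0.6],[0,2.2,0.6]]}'; python3 plan.py box -10 4 120
```

```text
time_s: 1.35
ee_pos: [455.7, -10.1, 185.6]
ee_rot: [-178.9, -21.0, 16.7]
force: [0.7, -0.5, 0.6]
gripper_width: 91.1
t 1.35 target [566.8 198.1 145.8] dist 239.3 turn [-2.14  8.98  2.09] n 4 z 185.6
tool-axes shift total at start [ 0.1409 -0.1656  0.1   ]
rows [[0.0352, -0.0414, 0.025], [0.0338, -0.0419, 0.026], [0.0324, -0.0425, 0.0269], [0.031, -0.043, 0.0277]]
turn each [-0.53, 2.24, 0.52]
```

```bash
python3 -m creep '{"offset":[[0.035,-0.041,0.024],[0.034,-0.042,0.025],[0.032,-0.042,0.026],[0.031,-0.043,0.027],[0,0,0]],"rotation":[[-0.5,2.2,0.5],[-0.5,2.2,0.5],[-0.5,2.2,0.5],[-0.5,2.2,0.5],[0,0,0]]}'; python3 st.py;python3 plan.py box -10 4 60; python3 - <<'E'
from h import *
for n in("scene","top"): cv2.imwrite(f"pics/{n}1.png",grab_frame(n)[:,:,::-1])
crop("pics/top1.png",130,100,200,150,4,"pics/d1.png");crop("pics/scene1.png",345,150,180,160,4,"pics/d2.png")
E
```

```text
time_s: 1.98
ee_pos: [564.7, 198.6, 147.0]
ee_rot: [-180.0, -29.6, 14.8]
force: [-1.3, -0.5, 0.0]
gripper_width: 91.1
t 1.975 p [564.7 198.6 147. ] rot [-180.   -29.6   14.8] box [-11.1   5.  122. ] F [-1.3 -0.5  0. ] w 91.1 q [ 20.  12. 117.  -6.  22. 100.]
err rot to box [-0.28  0.36  0.4 ]
t 1.98 target [595.9 205.5  93.9] dist 62.1 turn [-0.28  0.36  0.4 ] n 2 z 147.0
tool-axes shift total at start [0.0015 0.0013 0.062 ]
rows [[0.0007, 0.0007, 0.031], [0.0007, 0.0006, 0.031]]
turn each [-0.14, 0.18, 0.2]
```

View pics/d1.png

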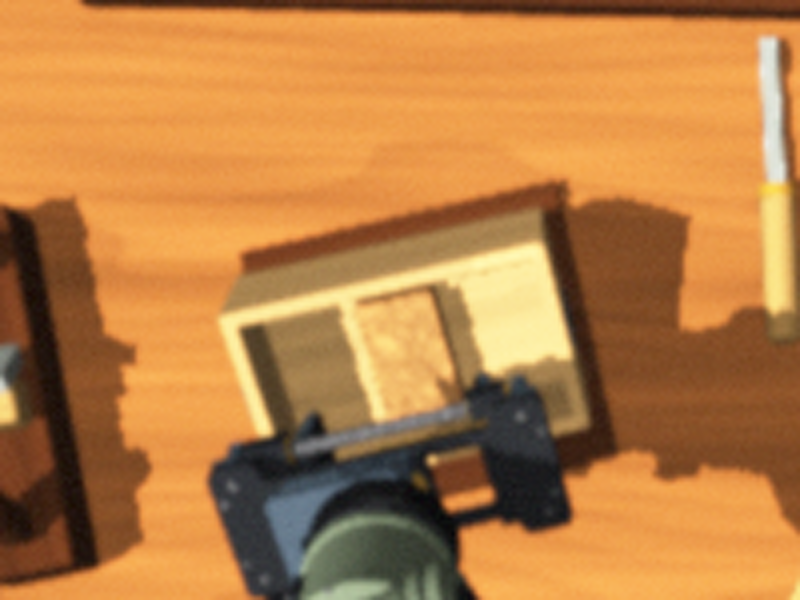

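View pics/d2.png

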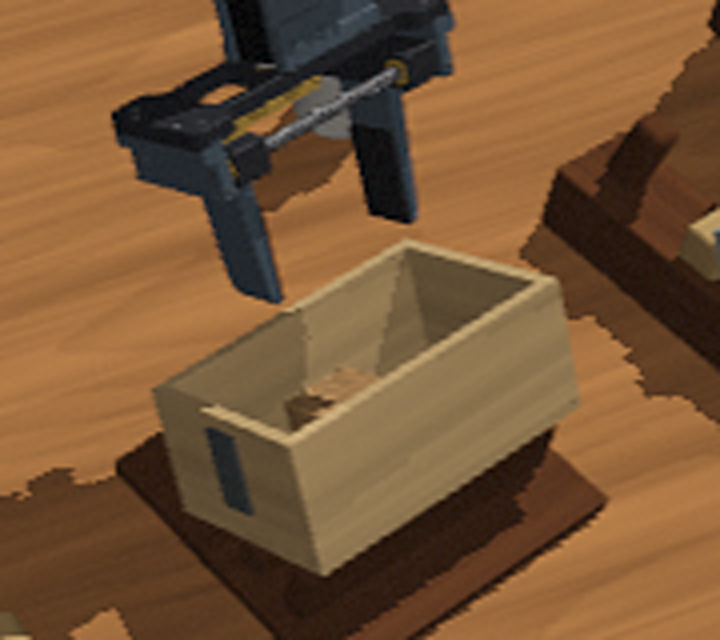

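```bash
python3 - <<'E'
from h import *
from plan import *
p,R,s=pose()
im=cv2.imread("pics/scene1.png")
x0,y0,k=365,160,7
c=cv2.resize(im[y0:y0+75,x0:x0+100],None,fx=k,fy=k,interpolation=cv2.INTER_CUBIC)
for sx in(-16,16):
    for sy in(-59,-45.5,45.5,59):
        q=proj("scene",p+R.apply([sx,sy,0])); print(sx,sy,q.round(1))
        cv2.circle(c,(int((q[0]-x0+.5)*k),int((q[1]-y0+.5)*k)),3,(0,0,255) if sx>0 else (0,255,0),-1)
cv2.imwrite("pics/e1.png",c)
E
```

```text
-16 -59 [438.8 199.9]
-16 -45.5 [434.4 202.4]
-16 45.5 [404.  220.4]
-16 59 [399.3 223.2]
16 -59 [448.7 202.4]
16 -45.5 [444.3 205. ]
16 45.5 [413.5 223.5]
16 59 [408.7 226.3]
```

View pics/e1.png

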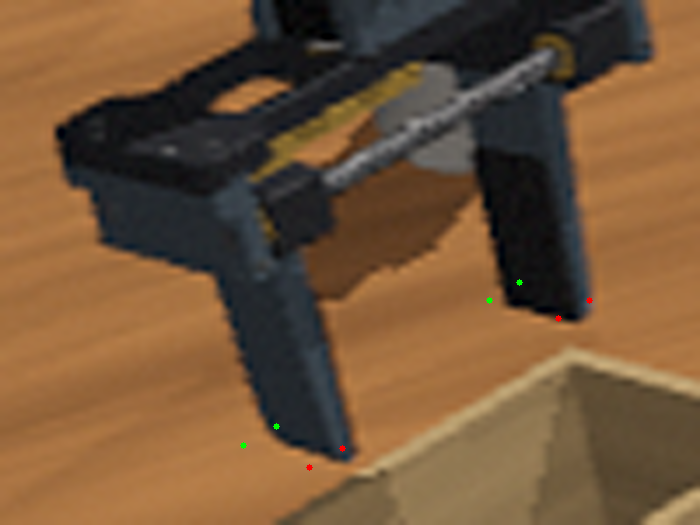

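```bash
python3 -m creep '{"offset":[[0.001,0.002,0.045],[0,0,0.045],[0,0,0.02],[0,0,0],[0,0,0]],"rotation":[[-0.3,0.4,0.4],[0,0,0],[0,0,0],[0,0,0],[0,0,0]]}'; python3 st.py
```

```text
time_s: 2.7
ee_pos: [619.4, 205.8, 55.0]
ee_rot: [-180.0, -30.2, 13.9]
force: [-0.3, 0.3, -0.8]
gripper_width: 91.2
t 2.7 p [619.4 205.8  55. ] rot [-180.   -30.2   13.9] box [-9.7 -1.5 14.9] F [-0.3  0.3 -0.8] w 91.2 q [ 19.  24. 117. -14.  10. 108.]
err rot to box [ 0.21 -0.21 -0.36]
```

```bash
python3 -m creep '{"offset":[[0,-0.002,0.004],[0,-0.002,0.004],[0,0,0.003],[0,0,0]],"rotation":[[0.2,-0.2,-0.3],[0,0,0],[0,0,0],[0,0,0]]}'; python3 st.py
```

```text
time_s: 3.2
ee_pos: [623.6, 212.4, 44.7]
ee_rot: [-180.0, -30.0, 14.3]
force: [-2.8, 0.3, 4.0]
gripper_width: 91.0
t 3.2 p [623.6 212.4  44.7] rot [-180.   -30.    14.3] box [-9.9  3.9  3.1] F [-2.8  0.3  4. ] w 91.0 q [ 19.  25. 116. -15.   9. 108.]
err rot to box [-0.05  0.03  0.04]
```

```bash
python3 -m creep '{"offset":[[0,0,-0.002],[0,0,0],[0,0,0],[0,0,0],[0,0,0]],"rotation":[[0,0,0],[0,0,0],[0,0,0],[0,0,0],[0,0,0]]}' - ; python3 st.py; python3 -m creep '{"offset":[[0,0,0],[0,0,0],[0,0,0],[0,0,0],[0,0,0]],"rotation":[[0,0,0],[0,0,0],[0,0,0],[0,0,0],[0,0,0]]}' 1 15; python3 st.py
```

```text
time_s: 3.82
ee_pos: [622.7, 211.8, 45.9]
ee_rot: [-180.0, -29.9, 14.3]
force: [-0.1, -0.5, -0.5]
gripper_width: 91.2
t 3.825 p [622.7 211.8  45.9] rot [-180.   -29.9   14.3] box [-10.1   3.6   4.7] F [-0.1 -0.5 -0.5] w 91.2 q [ 19.  25. 116. -14.   9. 108.]
err rot to box [-0.04  0.06  0.02]
time_s: 4.45
ee_pos: [622.6, 211.9, 46.0]
ee_rot: [-180.0, -29.9, 14.3]
force: [0.3, 0.2, -0.2]
gripper_width: 49.8
t 4.45 p [622.6 211.9  46. ] rot [-180.   -29.9   14.3] box [-10.1   3.6   4.8] F [ 0.3  0.2 -0.2] w 49.8 q [ 19.  25. 116. -14.   9. 108.]
err rot to box [-0.04  0.06  0.02]
```

```bash
python3 -m creep '{"offset":[[0,0,-0.02],[0,0,-0.03],[0,0,-0.03],[0,0,-0.04],[0,0,-0.03]],"rotation":[[0,0,0],[0,0,0],[0,0,0],[0,0,0],[0,0,0]]}' ; python3 st.py; python3 plan.py world 652 -214 110 -9
```

```text
time_s: 5.08
ee_pos: [549.5, 193.1, 177.4]
ee_rot: [-180.0, -30.0, 14.3]
force: [0.7, 0.2, 0.3]
gripper_width: 49.7
t 5.075 p [549.5 193.1 177.4] rot [-180.   -30.    14.3] box [ -9.8   3.5 156.3] F [0.7 0.2 0.3] w 49.7 q [ 20.   8. 116.  -6.  26. 100.]
err rot to box [-0.05  0.01  0.01]
t 5.08 target [ 652. -214.  110.] dist 425.2 turn [ -6.14 -29.56  22.79] n 8 z 177.4
tool-axes shift total at start [-0.0348  0.4199  0.0574]
rows [[-0.0044, 0.0525, 0.0072], [-0.0013, 0.0525, 0.0081], [0.0019, 0.0524, 0.0087], [0.0051, 0.0521, 0.0092], [0.0083, 0.0516, 0.0095]]
rows [[0.0114, 0.051, 0.0095], [0.0146, 0.0503, 0.0094], [0.0176, 0.0493, 0.009]]
turn each [-0.77, -3.7, 2.85]
```

```bash
python3 -m creep '{"offset":[[-0.004,0.052,0.007],[-0.001,0.052,0.008],[0.002,0.052,0.009],[0.005,0.052,0.009],[0.008,0.052,0.009]],"rotation":[[-0.8,-3.7,2.8],[-0.8,-3.7,2.8],[-0.8,-3.7,2.8],[-0.8,-3.7,2.8],[-0.8,-3.7,2.8]]}' ; python3 plan.py world 652 -214 60 -9
```

```text
time_s: 5.7
ee_pos: [614.5, -61.7, 135.1]
ee_rot: [-178.8, -11.1, -0.5]
force: [1.9, -0.0, 0.5]
gripper_width: 49.8
t 5.7 target [ 652. -214.   60.] dist 173.9 turn [ -2.05 -10.98   8.63] n 3 z 135.1
tool-axes shift total at start [0.0236 0.1537 0.0779]
rows [[0.0079, 0.0512, 0.026], [0.0121, 0.0504, 0.0259], [0.0162, 0.0494, 0.0256]]
turn each [-0.68, -3.66, 2.88]
```

```bash
python3 -m creep '{"offset":[[0.008,0.051,0.026],[0.012,0.050,0.026],[0.016,0.049,0.026],[0,0,0],[0,0,0]],"rotation":[[-0.7,-3.7,2.9],[-0.7,-3.7,2.9],[-0.7,-3.7,2.9],[0,0,0],[0,0,0]]}' ; python3 plan.py world 652 -214 14 -9;  python3 - <<'E'
from h import *
for n in("scene","top"): cv2.imwrite(f"pics/{n}2.png",grab_frame(n)[:,:,::-1])
crop("pics/top2.png",320,130,150,120,5,"pics/f1.png");crop("pics/scene2.png",185,235,150,150,4,"pics/f2.png")
E
```

```text
time_s: 6.32
ee_pos: [651.7, -210.8, 59.3]
ee_rot: [180.0, 0.1, -9.0]
force: [-1.2, 0.3, 0.6]
gripper_width: 49.9
t 6.33 target [ 652. -214.   14.] dist 45.5 turn [0.   0.07 0.02] n 1 z 59.3
tool-axes shift total at start [0.0009 0.0031 0.0453]
rows [[0.0009, 0.0031, 0.0453]]
turn each [0.0, 0.07, 0.02]
```

View pics/f2.png

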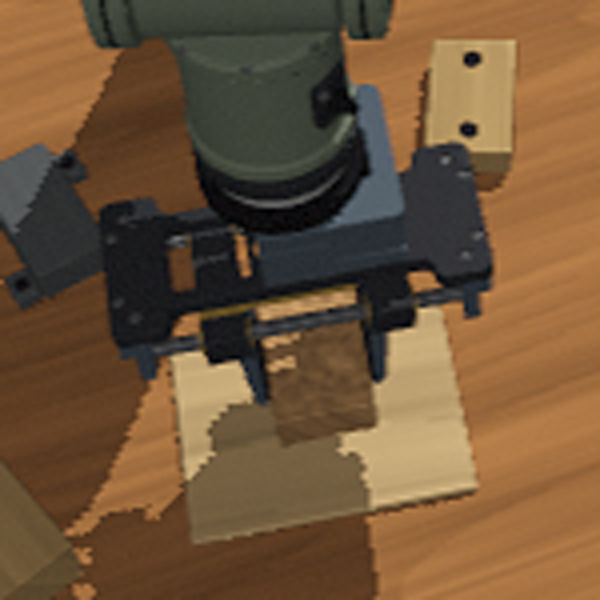

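The scene view shows the pad level in the fingers (about crop (325,385)), over the board. I'm lowering it now.

```bash
python3 -m creep '{"offset":[[0.001,0.003,0.03],[0,0,0.013],[0,0,0.003],[0,0,0],[0,0,0]],"rotation":[[0,0,0],[0,0,0],[0,0,0],[0,0,0],[0,0,0]]}' ; python3 -m creep '{"offset":[[0,0,0.001],[0,0,0.001],[0,0,0.001],[0,0,0],[0,0,0]],"rotation":[[0,0,0],[0,0,0],[0,0,0],[0,0,0],[0,0,0]]}'
```

```text
time_s: 7.05
ee_pos: [653.2, -214.4, 14.8]
ee_rot: [179.9, -0.1, -9.0]
force: [-0.4, 0.2, -0.5]
gripper_width: 50.3
time_s: 7.68
ee_pos: [652.5, -214.4, 10.7]
ee_rot: [180.0, 0.0, -9.0]
force: [-0.1, 0.4, -0.9]
gripper_width: 50.2
```

```bash
python3 -m creep '{"offset":[[0,0,0.001],[0,0,0.0005],[0,0,0.0005],[0,0,0],[0,0,0]],"rotation":[[0,0,0],[0,0,0],[0,0,0],[0,0,0],[0,0,0]]}'; python3 -m creep '{"offset":[[0,0,0.0005],[0,0,0.0005],[0,0,0]],"rotation":[[0,0,0],[0,0,0],[0,0,0]]}'
```

```text
time_s: 8.3
ee_pos: [652.5, -214.3, 8.8]
ee_rot: [180.0, 0.0, -9.0]
force: [-0.6, 0.5, -0.1]
gripper_width: 49.8
time_s: 8.68
ee_pos: [652.6, -214.4, 8.2]
ee_rot: [180.0, 0.0, -9.0]
force: [-0.3, 0.2, 2.0]
gripper_width: 50.0
```

```bash
python3 -m creep '{"offset":[[0,0,0],[0,0,0],[0,0,0],[0,0,-0.02],[0,0,-0.04]],"rotation":[[0,0,0],[0,0,0],[0,0,0],[0,0,0],[0,0,0]]}' 0; python3 plan.py world 480 -323.3 60 12.7
```

```text
time_s: 9.3
ee_pos: [651.1, -213.8, 66.2]
ee_rot: [-180.0, 0.3, -9.0]
force: [-0.4, -0.5, 0.3]
gripper_width: 91.0
t 9.3 target [ 480.  -323.3   60. ] dist 203.2 turn [ -0.06   0.29 -21.67] n 4 z 66.2
tool-axes shift total at start [-0.1519  0.1348  0.007 ]
rows [[-0.038, 0.0337, 0.0018], [-0.041, 0.03, 0.0017], [-0.0436, 0.026, 0.0017], [-0.0459, 0.0217, 0.0016]]
turn each [-0.02, 0.07, -5.42]
```

```bash
python3 -m creep '{"offset":[[-0.038,0.034,0.002],[-0.041,0.030,0.002],[-0.044,0.026,0.001],[-0.046,0.022,0.001],[0,0,0]],"rotation":[[0,0,-5.4],[0,0,-5.4],[0,0,-5.4],[0,0,-5.4],[0,0,0]]}'; python3 plan.py world 480 -323.3 30 12.7;  python3 - <<'E'
from h import *
for n in("scene","top"): cv2.imwrite(f"pics/{n}3.png",grab_frame(n)[:,:,::-1])
crop("pics/top3.png",340,130,170,150,4,"pics/g1.png");crop("pics/scene3.png",140,215,160,130,5,"pics/g2.png")
E
```

```text
time_s: 9.93
ee_pos: [478.0, -325.6, 62.0]
ee_rot: [-180.0, 0.1, 12.4]
force: [-0.0, 0.1, 0.5]
gripper_width: 91.2
t 9.93 target [ 480.  -323.3   30. ] dist 32.1 turn [-0.01  0.11 -0.3 ] n 1 z 62.0
tool-axes shift total at start [ 0.0025 -0.0019  0.0319]
rows [[0.0025, -0.0019, 0.0319]]
turn each [-0.01, 0.11, -0.3]
```

View pics/g1.png

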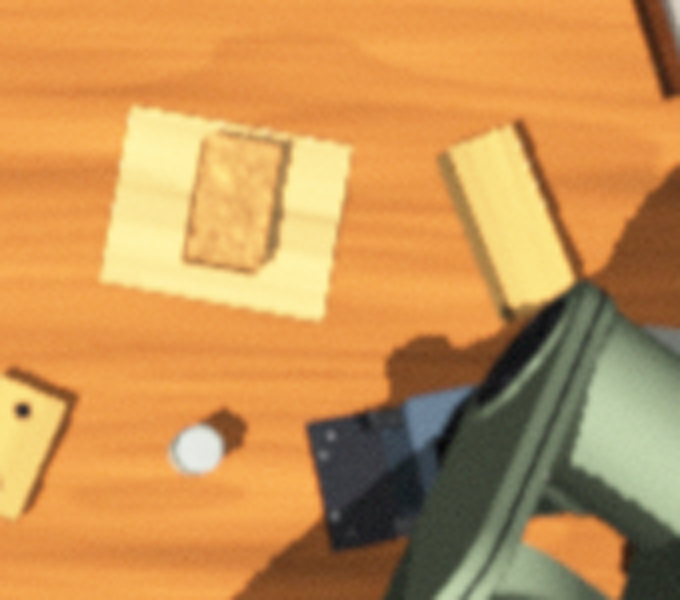

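View pics/g2.png

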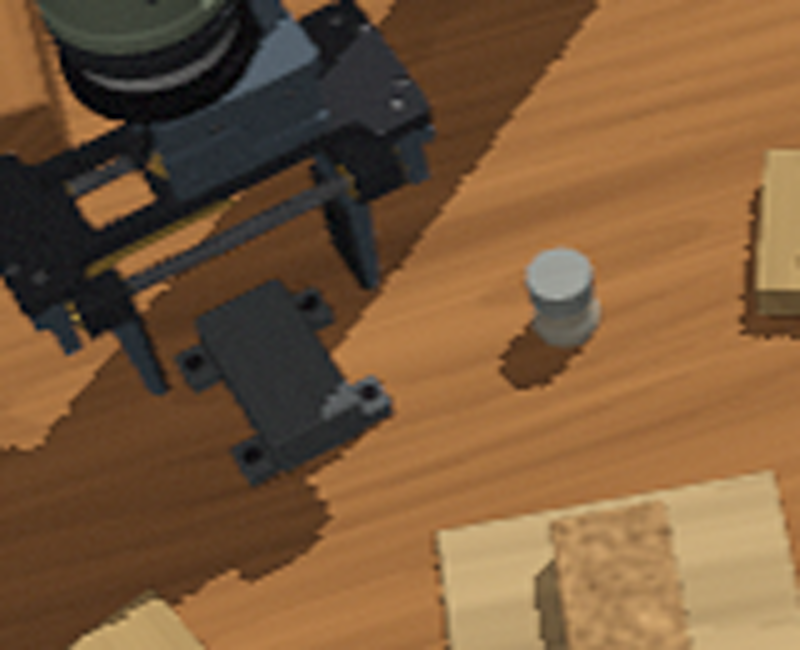

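```bash
python3 - <<'E'
from h import *
from plan import *
p,R,s=pose()
for sx in(-16,16):
    for sy in(-59,-45.5,45.5,59):
        q=proj("scene",p+R.apply([sx,sy,0])); print(sx,sy,((q-[140,215])*5+2).round(0))
F=lambda x,y:(340+x/4-.375,130+y/4-.375)
X=[onz("top",F(*q),32) for q in((205,130),(290,140),(272,271),(185,262))]
print(np.mean(X,0),np.round(X,1).tolist())
E
```

```text
-16 -59 [358. 230.]
-16 -45.5 [331. 243.]
-16 45.5 [142. 337.]
-16 59 [113. 352.]
16 -59 [390. 278.]
16 -45.5 [363. 292.]
16 45.5 [172. 388.]
16 59 [143. 403.]
[ 653.06326924 -218.4209323    32.        ] [[699.2, -196.6, 32.0], [693.7, -252.0, 32.0], [607.3, -240.8, 32.0], [612.1, -184.3, 32.0]]
```

```bash
python3 -m creep '{"offset":[[0.003,-0.003,0.015],[0,0,0.015],[0,0,0.010],[0,0,0],[0,0,0]],"rotation":[[0,0,-0.3],[0,0,0],[0,0,0],[0,0,0],[0,0,0]]}'; python3 - <<'E'
from h import *
cv2.imwrite(f"pics/scene4.png",grab_frame("scene")[:,:,::-1])
crop("pics/scene4.png",155,250,80,75,9,"pics/g3.png")
E
```

```text
time_s: 10.65
ee_pos: [483.5, -320.9, 22.0]
ee_rot: [180.0, 0.0, 12.9]
force: [-0.2, -0.7, -0.2]
gripper_width: 91.4
```

View pics/g3.png

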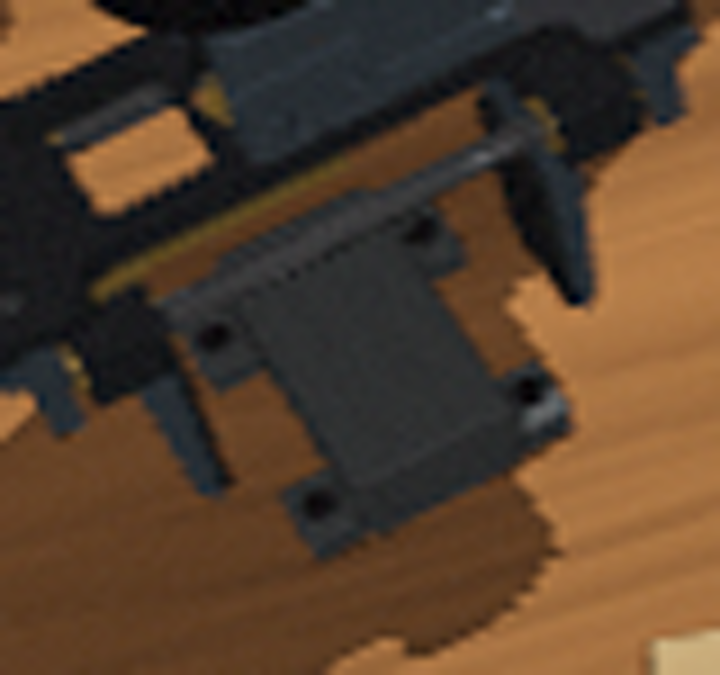

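```bash
python3 - <<'E'
from h import *
from plan import *
p,R,s=pose(); print(p)
for sx in(-16,16):
    for sy in(-59,-45.5,45.5,59):
        q=proj("scene",p+R.apply([sx,sy,0])); print(sx,sy,((q-[155,250])*9+4).round(0))
F=lambda x,y:(155+x/9-.44,250+y/9-.44)
X=[onz("scene",F(*q),10) for q in((420,230),(216,336),(530,388),(320,502))]
print(np.mean(X,0).round(1))
X=[onz("scene",F(*q),22) for q in((582,303),(228,482))]
print("fingers front mid",np.round(X,1), (np.mean(X,0)-16*R.as_matrix()[:,0]).round(1))
E
```

```text
[ 483.55718823 -321.02647319   22.24528534]
-16 -59 [551. 194.]
-16 -45.5 [503. 218.]
-16 45.5 [174. 387.]
-16 59 [124. 413.]
16 -59 [609. 279.]
16 -45.5 [561. 304.]
16 45.5 [229. 478.]
16 59 [178. 504.]
[ 480.1 -321.8   10. ]
fingers front mid [[ 490.5 -268.1   22. ]
 [ 510.3 -362.2   22. ]] [ 484.8 -318.7   22. ]
```

```bash
python3 -m creep '{"offset":[[-0.0025,0.001,0],[-0.0025,0.001,0],[0,0,0],[0,0,0]],"rotation":[[0,0,0],[0,0,0],[0,0,0],[0,0,0]]}'; python3 plan.py world 479.2 -324.3 4 12.8
```

```text
time_s: 11.2
ee_pos: [478.7, -324.0, 22.0]
ee_rot: [180.0, 0.0, 12.9]
force: [-1.1, -0.3, 0.0]
gripper_width: 90.7
t 11.2 target [ 479.2 -324.3    4. ] dist 18.0 turn [0.04 0.03 0.12] n 1 z 22.0
tool-axes shift total at start [0.0004 0.0004 0.018 ]
rows [[0.0004, 0.0004, 0.018]]
turn each [0.04, 0.03, 0.12]
```

```bash
python3 -m creep '{"offset":[[0,0,0.008],[0,0,0.007],[0,0,0.003],[0,0,0],[0,0,0]],"rotation":[[0,0,0],[0,0,0],[0,0,0],[0,0,0],[0,0,0]]}'; python3 -m creep '{"offset":[[0,0,0],[0,0,0],[0,0,0],[0,0,0],[0,0,0]],"rotation":[[0,0,0],[0,0,0],[0,0,0],[0,0,0],[0,0,0]]}' 1 50; python3 st.py;  python3 - <<'E'
from h import *
cv2.imwrite(f"pics/scene5.png",grab_frame("scene")[:,:,::-1])
crop("pics/scene5.png",155,250,80,75,9,"pics/g4.png")
E
```

```text
time_s: 11.82
ee_pos: [478.9, -324.0, 4.0]
ee_rot: [180.0, 0.0, 12.9]
force: [-0.6, 0.7, -0.5]
gripper_width: 91.5
time_s: 12.45
ee_pos: [478.5, -323.4, 3.9]
ee_rot: [-180.0, 0.1, 12.9]
force: [-0.8, 6.9, 3.6]
gripper_width: 44.3
t 12.45 p [ 478.5 -323.4    3.9] rot [-1.80e+02  1.00e-01  1.29e+01] box [-266.6 -479.5  104.3] F [-0.8  6.9  3.6] w 44.3 q [-35.  30. 104.  -0.  45.  42.]
err rot to box [ 0.33 30.05 -1.37]
```

View pics/g4.png

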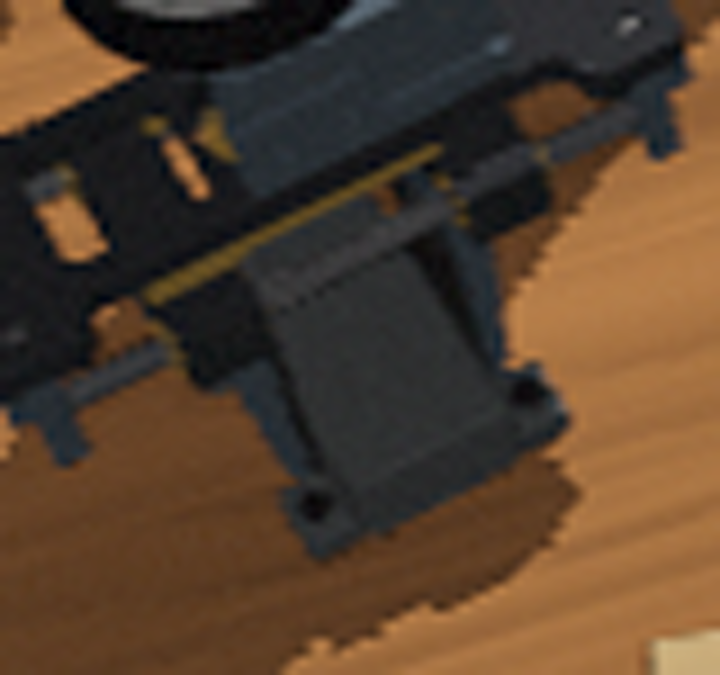

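```bash
python3 -m creep '{"offset":[[0,0,-0.005],[0,0,-0.01],[0,0,-0.02],[0,0,-0.03],[0,0,-0.04]],"rotation":[[0,0,0],[0,0,0],[0,0,0],[0,0,0],[0,0,0]]}' - 55; python3 st.py; python3 plan.py box -7 0 150
```

```text
time_s: 13.12
ee_pos: [477.7, -323.2, 108.9]
ee_rot: [-179.9, 0.2, 12.9]
force: [0.4, -0.5, -7.4]
gripper_width: 43.8
t 13.125 p [ 477.7 -323.2  108.9] rot [-179.9    0.2   12.9] box [-214.7 -479.1  195.6] F [ 0.4 -0.5 -7.4] w 43.8 q [-35.  23.  98.  -0.  59.  42.]
err rot to box [ 0.25 30.17 -1.36]
t 13.12 target [555.8 191.1 173.3] dist 524.2 turn [ 0.25 30.17 -1.36] n 9 z 108.9
tool-axes shift total at start [ 0.1911 -0.4839 -0.0641]
rows [[0.0212, -0.0538, -0.0071], [0.0217, -0.0537, -0.0058], [0.0222, -0.0537, -0.0045], [0.0226, -0.0536, -0.0032], [0.0228, -0.0535, -0.0018]]
rows [[0.0231, -0.0535, -0.0005], [0.0232, -0.0534, 0.0009], [0.0232, -0.0534, 0.0023], [0.0232, -0.0533, 0.0037]]
turn each [0.03, 3.35, -0.15]
```

```bash
python3 -m creep '{"offset":[[0.021,-0.054,-0.010],[0.022,-0.054,-0.009],[0.022,-0.054,-0.005],[0.023,-0.054,-0.003],[0.023,-0.054,-0.002]],"rotation":[[0,3.3,-0.1],[0,3.3,-0.1],[0,3.3,-0.1],[0,3.3,-0.1],[0,3.3,-0.1]]}'; python3 plan.py box -7 0 150
```

```text
time_s: 13.75
ee_pos: [521.3, -34.6, 150.6]
ee_rot: [179.9, -16.5, 13.5]
force: [0.8, -0.4, -7.7]
gripper_width: 44.0
t 13.75 target [555.8 191.1 173.3] dist 229.5 turn [ 0.41 13.53 -0.77] n 4 z 150.6
tool-axes shift total at start [ 0.089  -0.2115  0.0024]
rows [[0.0222, -0.0529, 0.0006], [0.0223, -0.0528, 0.002], [0.0224, -0.0527, 0.0034], [0.0223, -0.0526, 0.0048]]
turn each [0.1, 3.38, -0.19]
```

```bash
python3 -m creep '{"offset":[[0.022,-0.053,0],[0.022,-0.053,0.002],[0.022,-0.052,0.003],[0.022,-0.052,0.005],[0,0,0]],"rotation":[[0.1,3.4,-0.2],[0.1,3.4,-0.2],[0.1,3.4,-0.2],[0.1,3.4,-0.2],[0,0,0]]}'; python3 st.py;python3 plan.py box -7 0 90;  python3 - <<'E'
from h import *
for n in("scene","top"): cv2.imwrite(f"pics/{n}6.png",grab_frame(n)[:,:,::-1])
crop("pics/top6.png",130,100,200,150,4,"pics/i1.png");crop("pics/scene6.png",345,150,180,160,4,"pics/i2.png")
E
```

```text
time_s: 14.38
ee_pos: [553.8, 191.4, 172.8]
ee_rot: [179.9, -29.9, 14.7]
force: [-0.5, -0.5, -8.8]
gripper_width: 43.7
t 14.375 p [553.8 191.4 172.8] rot [179.9 -29.9  14.7] box [ -8.9   0.8 150.5] F [-0.5 -0.5 -8.8] w 43.7 q [ 19.   9. 116.  -6.  25.  99.]
err rot to box [-0.12  0.1   0.34]
t 14.38 target [584.9 198.5 121.4] dist 60.5 turn [-0.12  0.1   0.34] n 2 z 172.8
tool-axes shift total at start [0.002  0.0009 0.0605]
rows [[0.001, 0.0005, 0.0302], [0.001, 0.0004, 0.0302]]
turn each [-0.06, 0.05, 0.17]
```

View pics/i2.png

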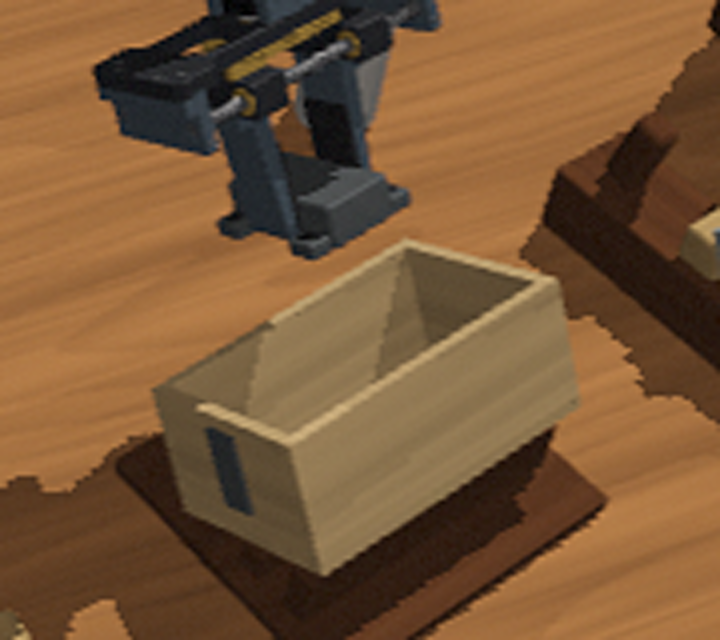

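```bash
python3 -m creep '{"offset":[[0.003,0.001,0.03],[0.003,0,0.03],[0,0,0.03],[0,0,0.02],[0,0,0]],"rotation":[[-0.1,0.1,0.3],[0,0,0],[0,0,0],[0,0,0],[0,0,0]]}'; python3 st.py
```

```text
time_s: 15.1
ee_pos: [613.7, 199.5, 78.9]
ee_rot: [180.0, -29.8, 13.9]
force: [-0.3, 0.9, -7.1]
gripper_width: 43.3
t 15.1 p [613.7 199.5  78.9] rot [180.  -29.8  13.9] box [-3.8 -6.2 39.1] F [-0.3  0.9 -7.1] w 43.3 q [ 18.  21. 116.  -9.  13. 103.]
err rot to box [ 0.26  0.18 -0.37]
```

```bash
python3 -m creep '{"offset":[[0,-0.003,0.008],[0,-0.003,0.008],[0,0,0.006],[0,0,0.004],[0,0,0]],"rotation":[[0.2,0.2,-0.3],[0,0,0],[0,0,0],[0,0,0],[0,0,0]]}'; python3 st.py
```

```text
time_s: 15.72
ee_pos: [625.8, 210.9, 58.5]
ee_rot: [-180.0, -30.3, 14.4]
force: [-0.0, 0.6, -7.7]
gripper_width: 43.5
t 15.725 p [625.8 210.9  58.5] rot [-180.   -30.3   14.4] box [-1.4  1.9 14.2] F [-0.   0.6 -7.7] w 43.5 q [ 19.  24. 116. -12.  11. 106.]
err rot to box [-0.06 -0.33  0.05]
```

```bash
python3 -m creep '{"offset":[[-0.002,0,0.002],[-0.002,0,0.002],[-0.001,0,0.001],[0,0,0],[0,0,0]],"rotation":[[0,-0.3,0],[0,0,0],[0,0,0],[0,0,0],[0,0,0]]}'; python3 st.py
```

```text
time_s: 16.35
ee_pos: [624.2, 210.4, 52.1]
ee_rot: [-180.0, -30.1, 14.4]
force: [0.8, 0.4, -7.0]
gripper_width: 43.7
t 16.35 p [624.2 210.4  52.1] rot [-180.   -30.1   14.4] box [-6.   1.8  9.5] F [ 0.8  0.4 -7. ] w 43.7 q [ 19.  24. 116. -13.  10. 106.]
err rot to box [-0.06 -0.08  0.04]
```

```bash
python3 -m creep '{"offset":[[-0.001,0,0],[-0.001,0,0],[-0.001,0,0],[0,0,0]],"rotation":[[0,0,0],[0,0,0],[0,0,0],[0,0,0]]}'; python3 st.py;  python3 -m creep '{"offset":[[-0.001,0,0],[0,0,0]],"rotation":[[0,0,0],[0,0,0]]}'; python3 st.py
```

```text
time_s: 16.85
ee_pos: [621.4, 209.7, 50.4]
ee_rot: [-180.0, -30.0, 14.4]
force: [0.2, 0.6, -7.6]
gripper_width: 43.4
t 16.85 p [621.4 209.7  50.4] rot [-180.   -30.    14.4] box [-9.4  1.8  9.4] F [ 0.2  0.6 -7.6] w 43.4 q [ 19.  24. 116. -13.  10. 107.]
err rot to box [-0.06 -0.04  0.05]
time_s: 17.1
ee_pos: [620.8, 209.6, 50.0]
ee_rot: [-180.0, -30.1, 14.3]
force: [-0.7, 0.1, -7.3]
gripper_width: 43.4
t 17.1 p [620.8 209.6  50. ] rot [-180.   -30.1   14.3] box [-10.2   1.8   9.4] F [-0.7  0.1 -7.3] w 43.4 q [ 19.  24. 117. -13.   9. 107.]
err rot to box [-0.06 -0.07  0.04]
```

```bash
python3 -m creep '{"offset":[[-0.001,0,0],[0,0,0]],"rotation":[[0,0,0],[0,0,0]]}'; python3 st.py;  python3 -m creep '{"offset":[[-0.001,0,0],[0,0,0]],"rotation":[[0,0,0],[0,0,0]]}'; python3 st.py
```

```text
time_s: 17.35
ee_pos: [620.8, 209.6, 50.1]
ee_rot: [-179.9, -30.2, 14.3]
force: [3.3, 0.0, -7.5]
gripper_width: 43.3
t 17.35 p [620.8 209.6  50.1] rot [-179.9  -30.2   14.3] box [-10.1   1.9   9.5] F [ 3.3  0.  -7.5] w 43.3 q [ 19.  24. 117. -14.   9. 107.]
err rot to box [-0.08 -0.18  0.04]
time_s: 17.6
ee_pos: [620.7, 209.6, 50.2]
ee_rot: [-179.9, -30.3, 14.3]
force: [4.9, -0.1, -6.2]
gripper_width: 43.5
t 17.6 p [620.7 209.6  50.2] rot [-179.9  -30.3   14.3] box [-10.1   1.9   9.6] F [ 4.9 -0.1 -6.2] w 43.5 q [ 19.  24. 117. -14.   9. 107.]
err rot to box [-0.09 -0.29  0.04]
```

```bash
python3 -m creep '{"offset":[[0.002,0,0],[0,0,0.001],[0,0,0.001],[0,0,0]],"rotation":[[0,0,0],[0,0,0],[0,0,0],[0,0,0]]}'; python3 st.py;  python3 -m creep '{"offset":[[0,0,0.001],[0,0,0]],"rotation":[[0,0,0],[0,0,0]]}'; python3 st.py
```

```text
time_s: 18.1
ee_pos: [621.8, 209.9, 48.2]
ee_rot: [-180.0, -30.1, 14.3]
force: [1.9, 1.5, -5.8]
gripper_width: 43.3
t 18.1 p [621.8 209.9  48.2] rot [-180.   -30.1   14.3] box [-10.2   1.9   7.4] F [ 1.9  1.5 -5.8] w 43.3 q [ 19.  25. 116. -14.   9. 107.]
err rot to box [-0.07 -0.07  0.04]
time_s: 18.35
ee_pos: [622.1, 210.0, 47.7]
ee_rot: [-180.0, -30.1, 14.4]
force: [-0.5, 1.5, -1.2]
gripper_width: 43.4
t 18.35 p [622.1 210.   47.7] rot [-180.   -30.1   14.4] box [-10.1   1.9   6.7] F [-0.5  1.5 -1.2] w 43.4 q [ 19.  25. 116. -14.   9. 107.]
err rot to box [-0.06 -0.07  0.05]
```

```bash
python3 -m creep '{"offset":[[0,0,0.0005],[0,0,0]],"rotation":[[0,0,0],[0,0,0]]}'; python3 st.py; python3 -m creep '{"offset":[[0,0,0],[0,0,0],[0,0,0],[0,0,0]],"rotation":[[0,0,0],[0,0,0],[0,0,0],[0,0,0]]}' 0 ; python3 st.py
```

```text
time_s: 18.6
ee_pos: [622.1, 210.0, 47.6]
ee_rot: [-180.0, -30.1, 14.4]
force: [-4.9, 0.5, 3.7]
gripper_width: 43.8
t 18.6 p [622.1 210.   47.6] rot [-180.   -30.1   14.4] box [-10.2   1.9   6.7] F [-4.9  0.5  3.7] w 43.8 q [ 19.  25. 116. -14.   9. 107.]
err rot to box [-0.06 -0.08  0.05]
time_s: 19.1
ee_pos: [622.7, 210.0, 47.1]
ee_rot: [-180.0, -30.1, 14.3]
force: [-0.5, 0.3, -0.1]
gripper_width: 80.8
t 19.1 p [622.7 210.   47.1] rot [-180.   -30.1   14.3] box [-9.9  1.8  5.9] F [-0.5  0.3 -0.1] w 80.8 q [ 19.  25. 116. -14.   9. 107.]
err rot to box [-0.07 -0.09  0.04]
```

```bash
python3 -m creep '{"offset":[[0,0,0],[0,0,-0.02],[0,0,-0.03],[0,0,-0.03],[0,0,-0.04]],"rotation":[[0,0,0],[0,0,0],[0,0,0],[0,0,0],[0,0,0]]}'; python3 -m creep '{"offset":[[0,0.03,-0.03],[0,0.055,-0.01],[0,0.055,0]],"rotation":[[0,0,0],[0,-3,2],[0,-3.5,3]]}'; python3 st.py; python3 plan.py world 491.2 -71 60 -22.7;python3 - <<'E'
from h import *
for n in("scene","top"): cv2.imwrite(f"pics/{n}7.png",grab_frame(n)[:,:,::-1])
crop("pics/top7.png",175,135,130,100,6,"pics/j1.png");crop("pics/scene7.png",345,180,180,130,4,"pics/j2.png")
E
```

```text
time_s: 19.73
ee_pos: [563.5, 194.8, 151.0]
ee_rot: [-180.0, -30.0, 14.4]
force: [-0.5, -1.2, 0.6]
gripper_width: 91.2
time_s: 20.1
ee_pos: [578.1, 53.1, 186.3]
ee_rot: [-177.5, -23.5, 8.9]
force: [1.1, 0.7, -0.9]
gripper_width: 90.9
t 20.1 p [578.1  53.1 186.3] rot [-177.5  -23.5    8.9] box [ -11.3 -139.2  167.5] F [ 1.1  0.7 -0.9] w 90.9 q [  1.  10. 110.   9.  37.  75.]
err rot to box [-0.08  6.34 -4.97]
t 20.1 target [491.2 -71.   60. ] dist 197.2 turn [ -8.91 -22.26  31.66] n 4 z 186.3
tool-axes shift total at start [-0.1467  0.1123  0.0689]
rows [[-0.0367, 0.0281, 0.0172], [-0.0306, 0.032, 0.0217], [-0.0237, 0.0348, 0.0256], [-0.0161, 0.0365, 0.029]]
turn each [-2.23, -5.57, 7.91]
```

View pics/j1.png

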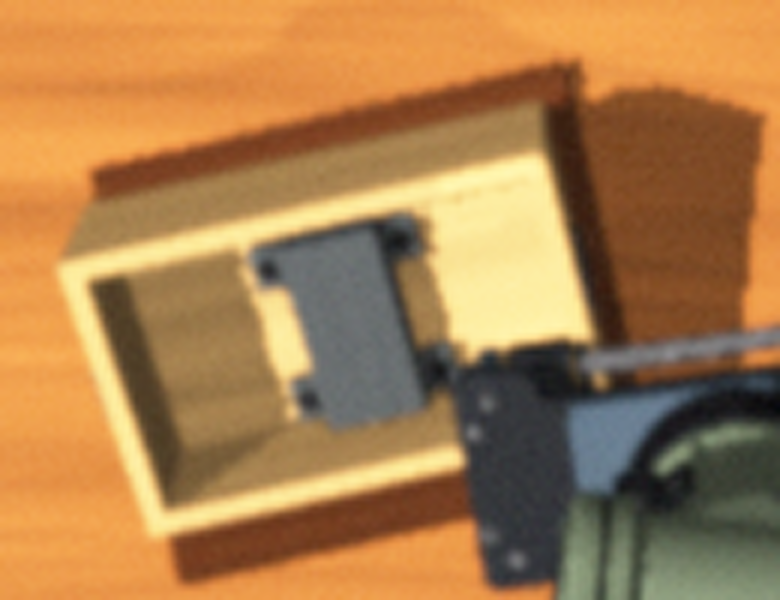

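View pics/j2.png

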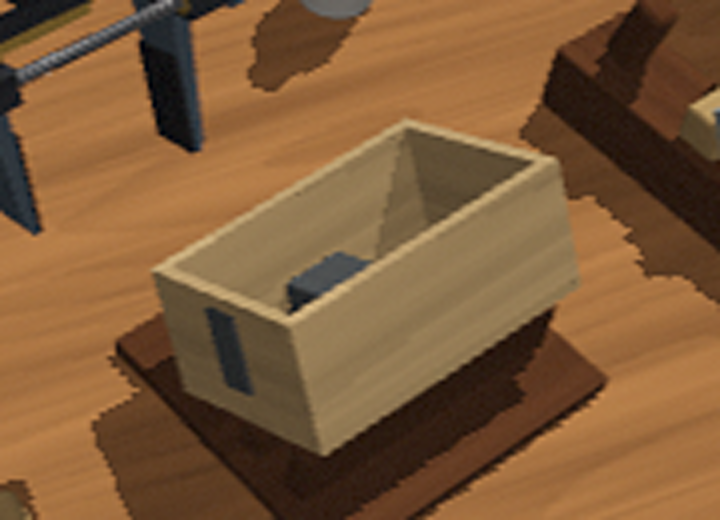

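The casting lies flat against the near wall (top crop about (340,320)). Next is the block.

```bash
python3 plan.py world 491.2 -71 70 -22.7 5
```

```text
t 20.2 target [491.2 -71.   70. ] dist 189.8 turn [ -8.76 -22.43  31.3 ] n 5 z 186.0
tool-axes shift total at start [-0.1442  0.1084  0.059 ]
rows [[-0.0288, 0.0217, 0.0118], [-0.0253, 0.0242, 0.0146], [-0.0213, 0.0263, 0.0172], [-0.0169, 0.0278, 0.0196], [-0.0122, 0.0288, 0.0216]]
turn each [-1.75, -4.49, 6.26]
```

```bash
python3 -m creep '{"offset":[[-0.029,0.022,0.012],[-0.025,0.024,0.015],[-0.021,0.026,0.017],[-0.017,0.028,0.020],[-0.012,0.029,0.021]],"rotation":[[-1.8,-4.5,6.3],[-1.8,-4.5,6.3],[-1.8,-4.5,6.3],[-1.8,-4.5,6.3],[-1.8,-4.5,6.3]]}';  python3 plan.py world 491.2 -71 40 -22.7
```

```text
time_s: 20.82
ee_pos: [488.2, -67.2, 68.0]
ee_rot: [179.7, 0.4, -22.7]
force: [0.2, -1.0, -0.8]
gripper_width: 90.9
t 20.82 target [491.2 -71.   40. ] dist 28.5 turn [0.32 0.36 0.01] n 1 z 68.0
tool-axes shift total at start [0.0044 0.0022 0.028 ]
rows [[0.0044, 0.0022, 0.028]]
turn each [0.32, 0.36, 0.01]
```

```bash
python3 -m creep '{"offset":[[0.004,0.002,0.02],[0,0,0.025],[0,0,0.015],[0,0,0.004],[0,0,0]],"rotation":[[0.3,0.4,0],[0,0,0],[0,0,0],[0,0,0],[0,0,0]]}'; python3 st.py
```

```text
time_s: 21.45
ee_pos: [492.2, -70.4, 5.0]
ee_rot: [-180.0, -0.2, -22.5]
force: [0.4, -0.0, -0.2]
gripper_width: 91.5
t 21.45 p [492.2 -70.4   5. ] rot [-180.    -0.2  -22.5] box [-200.5 -237.7   67.4] F [ 0.4 -0.  -0.2] w 91.5 q [ -9.  25. 115.   0.  40. 103.]
err rot to box [  9.65  28.76 -35.96]
```

```bash
python3 -m creep '{"offset":[[0,0,0.001],[0,0,0],[0,0,0],[0,0,0],[0,0,0]],"rotation":[[0,-0.2,0],[0,0,0],[0,0,0],[0,0,0],[0,0,0]]}' 1 25; python3 st.py; python3 - <<'E'
from h import *
cv2.imwrite(f"pics/scene8.png",grab_frame("scene")[:,:,::-1])
crop("pics/scene8.png",255,210,100,90,7,"pics/k1.png")
E
```

```text
time_s: 22.08
ee_pos: [491.9, -70.6, 3.9]
ee_rot: [-180.0, 0.0, -22.6]
force: [0.3, -0.1, 2.0]
gripper_width: 49.7
t 22.075 p [491.9 -70.6   3.9] rot [-180.     0.   -22.6] box [-201.3 -237.9   66.6] F [ 0.3 -0.1  2. ] w 49.7 q [-10.  25. 115.   0.  40. 103.]
err rot to box [  9.59  28.97 -36.01]
```

View pics/k1.png

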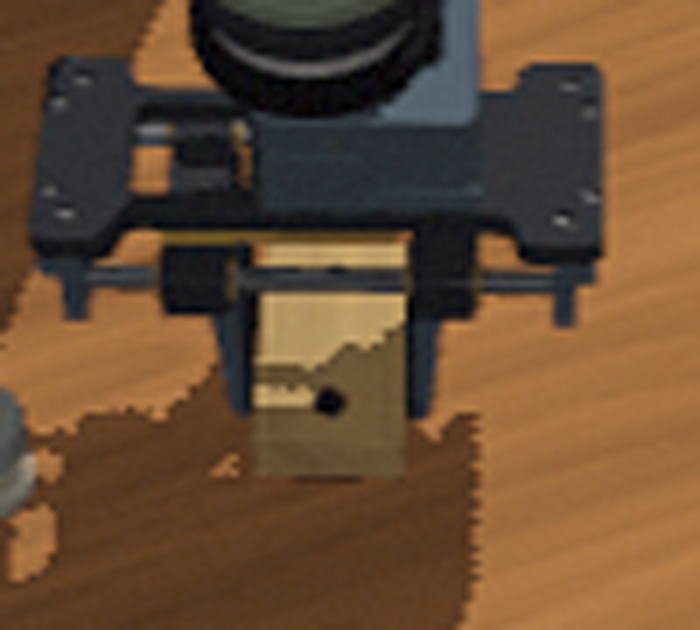

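```bash
python3 -m creep '{"offset":[[0,0,-0.01],[0,0,-0.03],[0,0,-0.05],[0,0,-0.04]],"rotation":[[0,0,0],[0,0,0],[0,0,0],[0,0,0]]}'; python3 plan.py box -6 3 150 7
```

```text
time_s: 22.62
ee_pos: [492.2, -70.8, 136.1]
ee_rot: [-179.9, -0.0, -22.6]
force: [1.6, -0.5, -1.1]
gripper_width: 49.7
t 22.62 target [555.9 194.2 173.8] dist 275.2 turn [  9.6   28.89 -36.01] n 7 z 136.1
tool-axes shift total at start [-0.0428 -0.2692 -0.0375]
rows [[-0.0061, -0.0385, -0.0054], [-0.0023, -0.039, -0.0047], [0.0015, -0.0391, -0.0038], [0.0053, -0.0389, -0.0026], [0.0089, -0.0383, -0.0012]]
rows [[0.0123, -0.0373, 0.0005], [0.0155, -0.036, 0.0024]]
turn each [1.37, 4.13, -5.14]
```

```bash
python3 -m creep '{"offset":[[-0.006,-0.039,-0.010],[-0.002,-0.039,-0.007],[0.002,-0.039,-0.004],[0.005,-0.039,-0.003],[0.009,-0.038,-0.001]],"rotation":[[1.4,4.1,-5.1],[1.4,4.1,-5.1],[1.4,4.1,-5.1],[1.4,4.1,-5.1],[1.4,4.1,-5.1]]}'; python3 plan.py box -5 2 140
```

```text
time_s: 23.25
ee_pos: [538.2, 119.8, 169.1]
ee_rot: [-177.6, -21.5, 3.0]
force: [-0.7, -0.5, -0.4]
gripper_width: 50.0
t 23.25 target [561.8 194.7 165.7] dist 78.6 turn [  2.55   8.26 -10.4 ] n 2 z 169.1
tool-axes shift total at start [ 0.0243 -0.073   0.0164]
rows [[0.0121, -0.0365, 0.0082], [0.0147, -0.0351, 0.0099]]
turn each [1.27, 4.13, -5.2]
```

```bash
python3 -m creep '{"offset":[[0.012,-0.036,0.008],[0.015,-0.035,0.010],[0,0,0]],"rotation":[[1.3,4.1,-5.2],[1.3,4.1,-5.2],[0,0,0]]}'; python3 st.py
```

```text
time_s: 23.62
ee_pos: [561.1, 194.3, 164.3]
ee_rot: [-179.9, -29.7, 14.3]
force: [0.3, -1.0, -0.4]
gripper_width: 49.5
t 23.625 p [561.1 194.3 164.3] rot [-179.9  -29.7   14.3] box [ -6.4   1.7 139.2] F [ 0.3 -1.  -0.4] w 49.5 q [ 19.  10. 116.  -6.  24. 100.]
err rot to box [-0.07  0.31 -0.02]
```

```bash
python3 -m creep '{"offset":[[0.002,0,0.025],[0,0,0.025],[0,-0.001,0.02],[0,-0.001,0.015],[0,-0.001,0.01]],"rotation":[[0,0.3,0],[0,0,0],[0,0,0],[0,0,0],[0,0,0]]}'; python3 -m creep '{"offset":[[0,0,0]],"rotation":[[0,0,0]]}'; python3 st.py
```

```text
time_s: 24.25
ee_pos: [609.7, 207.5, 83.2]
ee_rot: [-179.9, -30.1, 14.1]
force: [0.7, -0.6, -0.6]
gripper_width: 50.1
time_s: 24.38
ee_pos: [609.3, 207.7, 83.1]
ee_rot: [-179.9, -30.0, 14.1]
force: [0.2, 1.1, -0.3]
gripper_width: 50.0
t 24.375 p [609.3 207.7  83.1] rot [-179.9  -30.    14.1] box [-3.7  2.9 43.9] F [ 0.2  1.1 -0.3] w 50.0 q [ 19.  21. 116. -10.  14. 104.]
err rot to box [ 0.02 -0.03 -0.17]
```

```bash
python3 -m creep '{"offset":[[-0.002,0,0.004],[-0.001,0,0.003],[-0.001,0,0.002],[0,0,0],[0,0,0]],"rotation":[[0,0,-0.2],[0,0,0],[0,0,0],[0,0,0],[0,0,0]]}'; python3 st.py
```

```text
time_s: 25.0
ee_pos: [610.4, 208.3, 73.9]
ee_rot: [180.0, -30.1, 14.3]
force: [-0.1, 0.3, -0.5]
gripper_width: 49.7
t 25.0 p [610.4 208.3  73.9] rot [180.  -30.1  14.3] box [-7.2  3.1 35.4] F [-0.1  0.3 -0.5] w 49.7 q [ 19.  21. 116. -11.  12. 105.]
err rot to box [-0.   -0.11  0.03]
```

```bash
python3 -m creep '{"offset":[[-0.001,0.001,0],[-0.001,0,0],[0,0,0]],"rotation":[[0,0,0],[0,0,0],[0,0,0]]}'; python3 st.py; python3 -m creep '{"offset":[[-0.001,0,0],[0,0,0]],"rotation":[[0,0,0],[0,0,0]]}'; python3 st.py
```

```text
time_s: 25.38
ee_pos: [610.0, 207.1, 73.7]
ee_rot: [-180.0, -30.2, 14.3]
force: [2.6, -0.2, 0.5]
gripper_width: 49.9
t 25.375 p [610.  207.1  73.7] rot [-180.   -30.2   14.3] box [-7.9  2.1 35.5] F [ 2.6 -0.2  0.5] w 49.9 q [ 19.  21. 117. -11.  12. 105.]
err rot to box [-0.02 -0.25  0.03]
time_s: 25.62
ee_pos: [610.0, 207.1, 73.8]
ee_rot: [-180.0, -30.4, 14.3]
force: [5.9, -0.8, 1.5]
gripper_width: 49.7
t 25.625 p [610.  207.1  73.8] rot [-180.   -30.4   14.3] box [-7.8  2.1 35.6] F [ 5.9 -0.8  1.5] w 49.7 q [ 19.  21. 117. -11.  12. 105.]
err rot to box [-0.03 -0.36  0.02]
```

```bash
python3 -m creep '{"offset":[[-0.001,0,0],[0,0,0]],"rotation":[[0,0,0],[0,0,0]]}'; python3 st.py
```

```text
time_s: 25.88
ee_pos: [610.0, 207.1, 73.9]
ee_rot: [-180.0, -30.5, 14.3]
force: [7.5, -0.3, 1.6]
gripper_width: 49.5
t 25.875 p [610.  207.1  73.9] rot [-180.   -30.5   14.3] box [-7.9  2.2 35.7] F [ 7.5 -0.3  1.6] w 49.5 q [ 19.  21. 117. -12.  12. 105.]
err rot to box [-0.04 -0.47  0.03]
```

```bash
python3 -m creep '{"offset":[[0.003,0,0],[0,0,0.001],[0,0,0.001],[0,0,0]],"rotation":[[0,0,0],[0,0,0],[0,0,0],[0,0,0]]}'; python3 st.py;  python3 -m creep '{"offset":[[0,0,0.0005],[0,0,0]],"rotation":[[0,0,0],[0,0,0]]}'; python3 st.py
```

```text
time_s: 26.38
ee_pos: [611.0, 207.5, 71.8]
ee_rot: [180.0, -30.1, 14.3]
force: [2.0, 0.7, 2.2]
gripper_width: 49.5
t 26.375 p [611.  207.5  71.8] rot [180.  -30.1  14.3] box [-7.9  2.2 33.3] F [2.  0.7 2.2] w 49.5 q [ 19.  22. 117. -11.  12. 105.]
err rot to box [-0.01 -0.14  0.03]
time_s: 26.62
ee_pos: [611.3, 207.5, 71.4]
ee_rot: [180.0, -30.1, 14.3]
force: [2.8, 1.4, 2.8]
gripper_width: 49.9
t 26.625 p [611.3 207.5  71.4] rot [180.  -30.1  14.3] box [-7.9  2.2 32.8] F [2.8 1.4 2.8] w 49.9 q [ 19.  22. 117. -11.  12. 105.]
err rot to box [-0.01 -0.14  0.03]
```

```bash
python3 -m creep '{"offset":[[0.0006,0,0],[0,0,0.0005],[0,0,0]],"rotation":[[0,0,0],[0,0,0],[0,0,0]]}'; python3 st.py;  python3 -m creep '{"offset":[[0,0,0.0005],[0,0,0]],"rotation":[[0,0,0],[0,0,0]]}'; python3 st.py
```

```text
time_s: 27.0
ee_pos: [611.4, 207.5, 71.2]
ee_rot: [180.0, -30.1, 14.3]
force: [-1.0, 1.3, 6.3]
gripper_width: 50.1
t 27.0 p [611.4 207.5  71.2] rot [180.  -30.1  14.3] box [-7.9  2.1 32.6] F [-1.   1.3  6.3] w 50.1 q [ 19.  22. 117. -11.  12. 105.]
err rot to box [ 0.   -0.08  0.03]
time_s: 27.25
ee_pos: [611.3, 207.5, 71.2]
ee_rot: [180.0, -30.1, 14.3]
force: [-4.3, 0.7, 9.7]
gripper_width: 49.8
t 27.25 p [611.3 207.5  71.2] rot [180.  -30.1  14.3] box [-7.9  2.1 32.6] F [-4.3  0.7  9.7] w 49.8 q [ 19.  22. 117. -11.  12. 105.]
err rot to box [ 0.   -0.08  0.03]
```

```bash
python3 -m creep '{"offset":[[0,0,-0.0005],[0,0,0],[0,0,0],[0,0,0],[0,0,0]],"rotation":[[0,0,0],[0,0,0],[0,0,0],[0,0,0],[0,0,0]]}' 0; python3 st.py;  python3 -m creep '{"offset":[[0,0,-0.02],[0,0,-0.03],[0,0,-0.04],[0,0.01,-0.05],[0,0.05,-0.02]],"rotation":[[0,0,0],[0,0,0],[0,0,0],[0,0,0],[0,-2,1]]}'; python3 st.py; python3 plan.py world 653 -215.5 90 -9
```

```text
time_s: 27.88
ee_pos: [611.6, 207.4, 70.8]
ee_rot: [180.0, -30.1, 14.3]
force: [-0.7, 0.1, 0.8]
gripper_width: 91.2
t 27.875 p [611.6 207.4  70.8] rot [180.  -30.1  14.3] box [-8.   2.  32.1] F [-0.7  0.1  0.8] w 91.2 q [ 19.  22. 117. -11.  12. 105.]
err rot to box [ 0.   -0.06  0.03]
time_s: 28.5
ee_pos: [547.8, 131.0, 212.1]
ee_rot: [-179.4, -28.3, 13.5]
force: [1.0, -0.4, -0.5]
gripper_width: 91.5
t 28.5 p [547.8 131.  212.1] rot [-179.4  -28.3   13.5] box [ -7.1 -56.3 194.9] F [ 1.  -0.4 -0.5] w 91.5 q [ 11.   5. 114.   3.  33.  86.]
err rot to box [-0.16  1.74 -0.72]
t 28.5 target [ 653.  -215.5   90. ] dist 382.1 turn [ -6.08 -27.78  22.16] n 7 z 212.1
tool-axes shift total at start [-0.0389  0.3626  0.1143]
rows [[-0.0056, 0.0518, 0.0163], [-0.0015, 0.0517, 0.0174], [0.0026, 0.0514, 0.0181], [0.0067, 0.0509, 0.0186], [0.0107, 0.0501, 0.0187]]
rows [[0.0148, 0.0492, 0.0186], [0.0187, 0.0479, 0.0182]]
turn each [-0.87, -3.97, 3.17]
```

```bash
python3 -m creep '{"offset":[[-0.006,0.052,0.014],[-0.002,0.052,0.017],[0.003,0.051,0.018],[0.007,0.051,0.019],[0.011,0.050,0.019]],"rotation":[[-0.9,-4,3.2],[-0.9,-4,3.2],[-0.9,-4,3.2],[-0.9,-4,3.2],[-0.9,-4,3.2]]}'; python3 - <<'E'
from h import *
for n in("scene","top"): cv2.imwrite(f"pics/{n}9.png",grab_frame(n)[:,:,::-1])
crop("pics/top9.png",175,135,130,100,6,"pics/l1.png");crop("pics/scene9.png",345,180,180,130,4,"pics/l2.png")
E
python3 plan.py world 653 -215.5 60 -9
```

```text
time_s: 29.12
ee_pos: [621.6, -120.7, 123.6]
ee_rot: [-178.9, -7.6, -3.3]
force: [1.0, 0.7, -1.0]
gripper_width: 91.0
t 29.23 target [ 653.  -215.5   60. ] dist 114.9 turn [-1.41 -7.54  5.6 ] n 2 z 121.4
tool-axes shift total at start [0.0272 0.0915 0.0639]
rows [[0.0136, 0.0457, 0.032], [0.0179, 0.0446, 0.0315]]
turn each [-0.7, -3.77, 2.8]
```

View pics/l1.png

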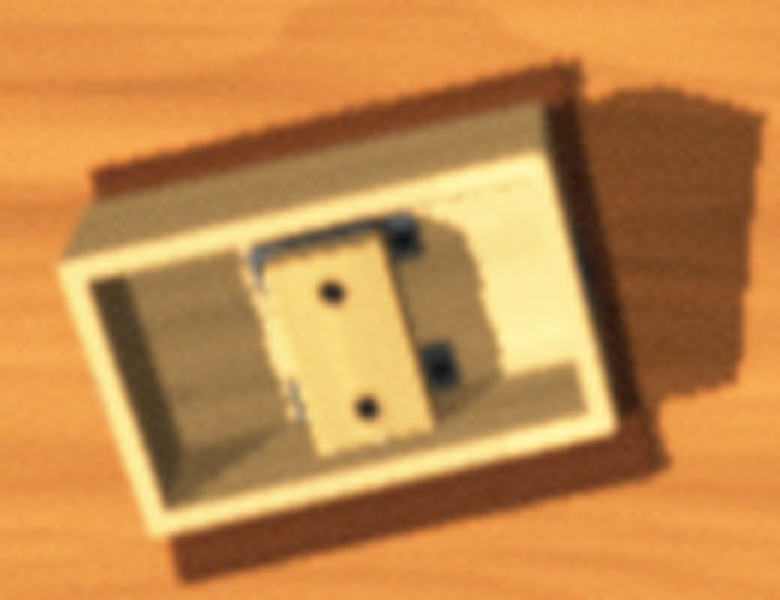

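View pics/l2.png

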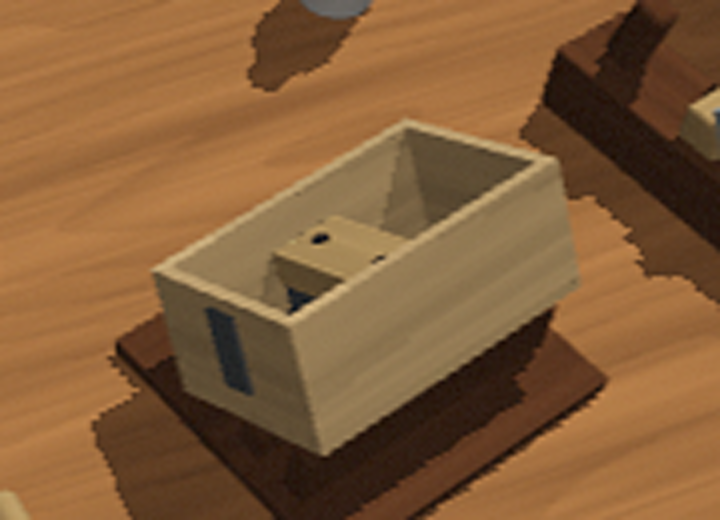

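The block sits flat on the casting with its marks up (top crop about (350,345)). Now I fetch the pad.

```bash
python3 -m creep '{"offset":[[0.014,0.046,0.032],[0.018,0.045,0.031],[0,0,0]],"rotation":[[-0.7,-3.8,2.8],[-0.7,-3.8,2.8],[0,0,0]]}';  python3 plan.py world 652.6 -214.4 11 -9
```

```text
time_s: 29.6
ee_pos: [651.7, -213.5, 58.5]
ee_rot: [-179.9, 0.3, -8.9]
force: [0.1, 0.1, -0.7]
gripper_width: 91.2
t 29.6 target [ 652.6 -214.4   11. ] dist 47.5 turn [-0.12  0.27  0.12] n 1 z 58.5
tool-axes shift total at start [0.0012 0.0009 0.0475]
rows [[0.0012, 0.0009, 0.0475]]
turn each [-0.12, 0.27, 0.12]
```

```bash
python3 -m creep '{"offset":[[0.001,0.001,0.02],[0,0,0.018],[0,0,0.01],[0,0,0],[0,0,0]],"rotation":[[-0.1,0.3,0.1],[0,0,0],[0,0,0],[0,0,0],[0,0,0]]}'; python3 -m creep '{"offset":[[0,0,0],[0,0,0],[0,0,0],[0,0,0],[0,0,0]],"rotation":[[0,0,0],[0,0,0],[0,0,0],[0,0,0],[0,0,0]]}' 1 15; python3 st.py
```

```text
time_s: 30.22
ee_pos: [653.8, -212.8, 15.9]
ee_rot: [180.0, -0.4, -8.8]
force: [0.1, -0.5, 0.0]
gripper_width: 91.0
time_s: 30.85
ee_pos: [653.3, -212.9, 15.1]
ee_rot: [180.0, -0.4, -8.8]
force: [0.2, -0.5, 0.1]
gripper_width: 49.5
t 30.85 p [ 653.3 -212.9   15.1] rot [180.   -0.4  -8.8] box [ -90.7 -415.6   15.6] F [ 0.2 -0.5  0.1] w 49.5 q [-19.  37.  88.   0.  55.  80.]
err rot to box [  6.14  29.24 -22.58]
```

```bash
python3 -m creep '{"offset":[[0,0,0],[0,0,0],[0,0,0]],"rotation":[[0,0,0],[0,0,0],[0,0,0]]}' 0; python3 plan.py world 652.6 -214.4 11 -9
```

```text
time_s: 31.22
ee_pos: [653.3, -212.8, 15.0]
ee_rot: [180.0, -0.3, -8.8]
force: [-0.2, 0.8, 0.1]
gripper_width: 76.8
t 31.23 target [ 652.6 -214.4   11. ] dist 4.4 turn [ 0.01 -0.35  0.15] n 1 z 15.0
tool-axes shift total at start [-0.0004  0.0017  0.004 ]
rows [[-0.0004, 0.0017, 0.004]]
turn each [0.01, -0.35, 0.15]
```

```bash
python3 -m creep '{"offset":[[0,0.001,0.002],[0,0,0.002],[0,0,0],[0,0,0]],"rotation":[[0,-0.3,0.2],[0,0,0],[0,0,0],[0,0,0]]}'; python3 -m creep '{"offset":[[0,0,0],[0,0,0],[0,0,0],[0,0,0],[0,0,0]],"rotation":[[0,0,0],[0,0,0],[0,0,0],[0,0,0],[0,0,0]]}' 1 15; python3 st.py
```

```text
time_s: 31.72
ee_pos: [653.1, -213.8, 11.0]
ee_rot: [180.0, -0.0, -9.0]
force: [0.5, 0.0, 0.7]
gripper_width: 91.0
time_s: 32.35
ee_pos: [653.1, -213.8, 11.1]
ee_rot: [180.0, -0.1, -9.0]
force: [0.6, 0.1, 0.5]
gripper_width: 49.7
t 32.35 p [ 653.1 -213.8   11.1] rot [ 1.8e+02 -1.0e-01 -9.0e+00] box [ -93.1 -416.4   12.3] F [0.6 0.1 0.5] w 49.7 q [-19.  38.  88.   0.  55.  80.]
err rot to box [  6.13  29.53 -22.8 ]
```

```bash
python3 -m creep '{"offset":[[0,0,-0.01],[0,0,-0.03],[0,0,-0.05],[0,0,-0.05],[0,0,-0.03]],"rotation":[[0,0,0],[0,0,0],[0,0,0],[0,0,0],[0,0,0]]}'; python3 plan.py box -4 3 160 9
```

```text
time_s: 32.98
ee_pos: [653.9, -214.1, 185.2]
ee_rot: [179.9, -0.3, -9.1]
force: [-0.2, -0.4, -0.3]
gripper_width: 49.7
t 32.98 target [552.7 193.4 183.5] dist 419.9 turn [  6.23  29.26 -22.77] n 9 z 185.2
tool-axes shift total at start [-1.640e-01 -3.866e-01  3.000e-04]
rows [[-0.0182, -0.043, 0.0], [-0.0163, -0.0437, -0.0004], [-0.0143, -0.0444, -0.0008], [-0.0123, -0.045, -0.001], [-0.0102, -0.0455, -0.0011]]
rows [[-0.0082, -0.0459, -0.001], [-0.0061, -0.0463, -0.0009], [-0.004, -0.0465, -0.0006], [-0.0019, -0.0466, -0.0002]]
turn each [0.69, 3.25, -2.53]
```

```bash
python3 -m creep '{"offset":[[-0.018,-0.043,0],[-0.016,-0.044,0],[-0.014,-0.044,-0.001],[-0.012,-0.045,-0.001],[-0.010,-0.046,-0.001]],"rotation":[[0.7,3.2,-2.5],[0.7,3.2,-2.5],[0.7,3.2,-2.5],[0.7,3.2,-2.5],[0.7,3.2,-2.5]]}'; python3 plan.py box -4 3 160 4
```

```text
time_s: 33.6
ee_pos: [597.9, 14.4, 182.0]
ee_rot: [-178.2, -16.5, 3.4]
force: [0.3, -0.3, -0.3]
gripper_width: 50.1
t 33.6 target [552.7 193.4 183.5] dist 184.7 turn [  2.58  13.32 -10.28] n 4 z 182.0
tool-axes shift total at start [-0.0328 -0.1816 -0.0056]
rows [[-0.0082, -0.0454, -0.0014], [-0.0061, -0.0457, -0.0013], [-0.0039, -0.046, -0.0011], [-0.0018, -0.0461, -0.0007]]
turn each [0.65, 3.33, -2.57]
```

```bash
python3 -m creep '{"offset":[[-0.008,-0.045,-0.002],[-0.006,-0.046,-0.001],[-0.004,-0.046,-0.001],[-0.002,-0.046,-0.001],[0,0,0]],"rotation":[[0.6,3.3,-2.6],[0.6,3.3,-2.6],[0.6,3.3,-2.6],[0.6,3.3,-2.6],[0,0,0]]}'; python3 st.py
```

```text
time_s: 34.22
ee_pos: [551.2, 194.0, 182.8]
ee_rot: [179.8, -29.7, 14.6]
force: [-0.1, -0.5, 0.2]
gripper_width: 49.7
t 34.225 p [551.2 194.  182.8] rot [179.8 -29.7  14.6] box [ -5.5   3.9 160.1] F [-0.1 -0.5  0.2] w 49.7 q [ 20.   8. 115.  -6.  27. 100.]
err rot to box [0.04 0.34 0.3 ]
```

```bash
python3 -m creep '{"offset":[[0.002,0.001,0.025],[0,0,0.025],[0,0,0.02],[0,0,0.015],[0,0,0.007]],"rotation":[[0,0.3,0.3],[0,0,0],[0,0,0],[0,0,0],[0,0,0]]}'; python3 -m creep '{"offset":[[0,0,0]],"rotation":[[0,0,0]]}'; python3 st.py
```

```text
time_s: 34.85
ee_pos: [600.3, 201.8, 103.4]
ee_rot: [180.0, -30.0, 14.0]
force: [0.1, -0.4, -0.1]
gripper_width: 49.7
time_s: 34.98
ee_pos: [599.9, 202.0, 103.8]
ee_rot: [180.0, -30.0, 14.0]
force: [0.4, 0.5, 0.0]
gripper_width: 49.8
t 34.975 p [599.9 202.  103.8] rot [180. -30.  14.] box [-2.4 -0.3 67.1] F [0.4 0.5 0. ] w 49.8 q [ 19.  18. 116.  -9.  16. 103.]
err rot to box [ 0.19  0.04 -0.26]
```

```bash
python3 -m creep '{"offset":[[-0.002,-0.002,0.004],[-0.002,0,0.003],[-0.001,0,0.002],[0,0,0],[0,0,0]],"rotation":[[0.2,0,-0.3],[0,0,0],[0,0,0],[0,0,0],[0,0,0]]}';python3 st.py; python3 -m creep '{"offset":[[-0.001,0,0],[0,0,0]],"rotation":[[0,0,0],[0,0,0]]}'; python3 st.py
```

```text
time_s: 35.6
ee_pos: [599.5, 204.3, 93.7]
ee_rot: [180.0, -30.0, 14.4]
force: [0.2, -0.0, 0.0]
gripper_width: 49.8
t 35.6 p [599.5 204.3  93.7] rot [180.  -30.   14.4] box [-7.3  2.  58.3] F [ 0.2 -0.   0. ] w 49.8 q [ 19.  19. 117.  -9.  15. 103.]
err rot to box [-0.03 -0.    0.06]
time_s: 35.85
ee_pos: [598.4, 204.0, 93.1]
ee_rot: [180.0, -30.0, 14.4]
force: [0.9, -0.5, -0.2]
gripper_width: 49.9
t 35.85 p [598.4 204.   93.1] rot [180.  -30.   14.4] box [-8.6  2.  58.3] F [ 0.9 -0.5 -0.2] w 49.9 q [ 19.  19. 117.  -9.  15. 103.]
err rot to box [-0.03  0.02  0.06]
```

```bash
python3 -m creep '{"offset":[[-0.001,0,0],[0,0,0]],"rotation":[[0,0,0],[0,0,0]]}'; python3 st.py; python3 -m creep '{"offset":[[-0.001,0,0],[0,0,0]],"rotation":[[0,0,0],[0,0,0]]}'; python3 st.py
```

```text
time_s: 36.1
ee_pos: [597.6, 203.8, 92.5]
ee_rot: [180.0, -30.0, 14.4]
force: [0.2, 0.3, -1.1]
gripper_width: 49.7
t 36.1 p [597.6 203.8  92.5] rot [180.  -30.   14.4] box [-9.6  2.  58.2] F [ 0.2  0.3 -1.1] w 49.7 q [ 19.  19. 117.  -9.  14. 103.]
err rot to box [-0.03  0.02  0.06]
time_s: 36.35
ee_pos: [597.4, 203.8, 92.5]
ee_rot: [-180.0, -30.1, 14.4]
force: [1.4, 0.0, 0.7]
gripper_width: 50.3
t 36.35 p [597.4 203.8  92.5] rot [-180.   -30.1   14.4] box [-9.8  2.  58.3] F [1.4 0.  0.7] w 50.3 q [ 19.  19. 117.  -9.  14. 103.]
err rot to box [-0.04 -0.06  0.05]
```

```bash
python3 -m creep '{"offset":[[0.001,0,0],[0,0,0.001],[0,0,0.001],[0,0,0]],"rotation":[[0,0,0],[0,0,0],[0,0,0],[0,0,0]]}'; python3 st.py;  python3 -m creep '{"offset":[[0,0,0.0005],[0,0,0]],"rotation":[[0,0,0],[0,0,0]]}'; python3 st.py
```

```text
time_s: 36.85
ee_pos: [598.5, 204.1, 90.6]
ee_rot: [180.0, -30.0, 14.4]
force: [0.7, -0.1, 0.4]
gripper_width: 49.9
t 36.85 p [598.5 204.1  90.6] rot [180.  -30.   14.4] box [-9.7  2.  56.1] F [ 0.7 -0.1  0.4] w 49.9 q [ 19.  19. 117. -10.  14. 103.]
err rot to box [-0.03  0.05  0.06]
time_s: 37.1
ee_pos: [598.7, 204.1, 90.5]
ee_rot: [180.0, -30.0, 14.4]
force: [-1.6, -0.8, 0.4]
gripper_width: 50.1
t 37.1 p [598.7 204.1  90.5] rot [180.  -30.   14.4] box [-9.6  2.  55.8] F [-1.6 -0.8  0.4] w 50.1 q [ 19.  19. 117. -10.  14. 103.]
err rot to box [-0.03  0.03  0.06]
```

```bash
python3 -m creep '{"offset":[[0,0,0.0005],[0,0,0]],"rotation":[[0,0,0],[0,0,0]]}'; python3 st.py
```

```text
time_s: 37.35
ee_pos: [598.8, 204.1, 90.4]
ee_rot: [180.0, -30.0, 14.4]
force: [-5.5, -1.7, 6.4]
gripper_width: 50.0
t 37.35 p [598.8 204.1  90.4] rot [180.  -30.   14.4] box [-9.6  2.  55.8] F [-5.5 -1.7  6.4] w 50.0 q [ 19.  19. 117. -10.  14. 103.]
err rot to box [-0.03  0.02  0.06]
```

```bash
python3 -m creep '{"offset":[[0,0,-0.0005],[0,0,0],[0,0,0],[0,0,0],[0,0,0]],"rotation":[[0,0,0],[0,0,0],[0,0,0],[0,0,0],[0,0,0]]}' 0; python3 st.py;  python3 -m creep '{"offset":[[0,0,-0.01],[0,0,-0.02],[0,0,-0.03],[0,0,-0.05],[0,0.04,-0.03]],"rotation":[[0,0,0],[0,0,0],[0,0,0],[0,0,0],[0,0,0]]}';  python3 -m creep '{"offset":[[0,0.055,0],[0,0.055,0],[0,0.055,0],[0,0,0],[0,0,0]],"rotation":[[0,-2,0],[0,-2,0],[0,-2,0],[0,0,0],[0,0,0]]}';python3 - <<'E'
from h import *
for n in("scene","top"): cv2.imwrite(f"pics/{n}10.png",grab_frame(n)[:,:,::-1])
crop("pics/top10.png",175,135,130,100,6,"pics/m1.png");crop("pics/scene10.png",365,195,140,120,5,"pics/m2.png")
E
```

```text
time_s: 37.98
ee_pos: [599.0, 204.2, 90.4]
ee_rot: [180.0, -30.0, 14.4]
force: [-0.1, 0.4, 0.2]
gripper_width: 91.0
t 37.975 p [599.  204.2  90.4] rot [180.  -30.   14.4] box [-9.5  2.  55.7] F [-0.1  0.4  0.2] w 91.0 q [ 19.  19. 117. -10.  14. 103.]
err rot to box [-0.03  0.02  0.06]
time_s: 38.6
ee_pos: [540.4, 149.6, 214.7]
ee_rot: [180.0, -30.2, 14.7]
force: [0.2, -0.1, 0.6]
gripper_width: 91.3
time_s: 39.22
ee_pos: [581.3, -11.5, 211.7]
ee_rot: [-180.0, -24.0, 14.3]
force: [-0.6, -0.8, 0.3]
gripper_width: 91.2
```

View pics/m1.png

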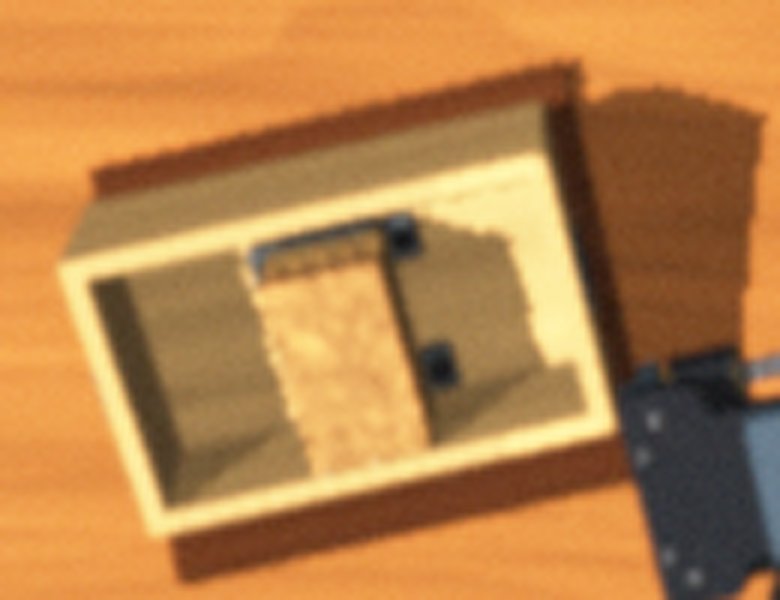

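View pics/m2.png

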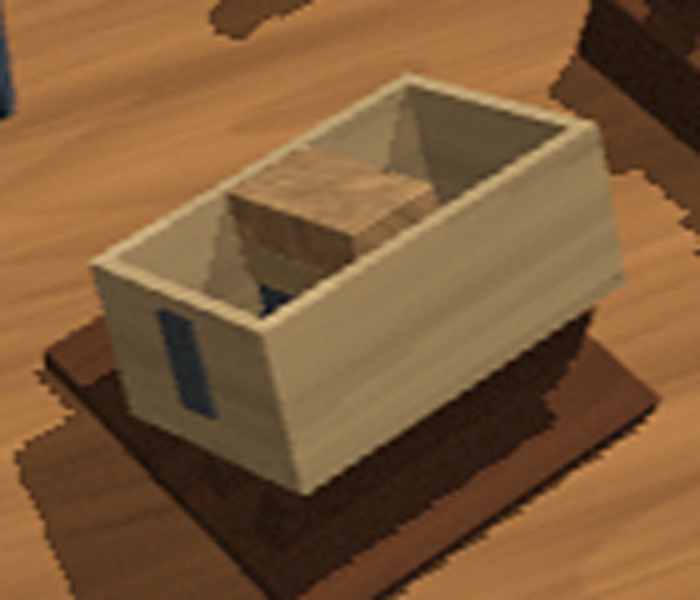

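View pics/scene10.png

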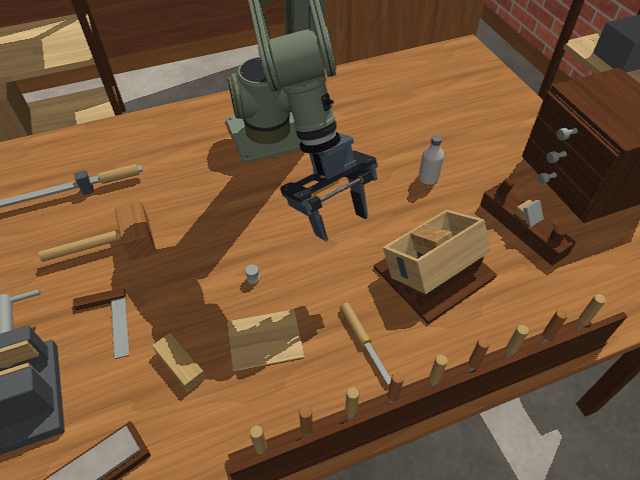

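View pics/top10.png

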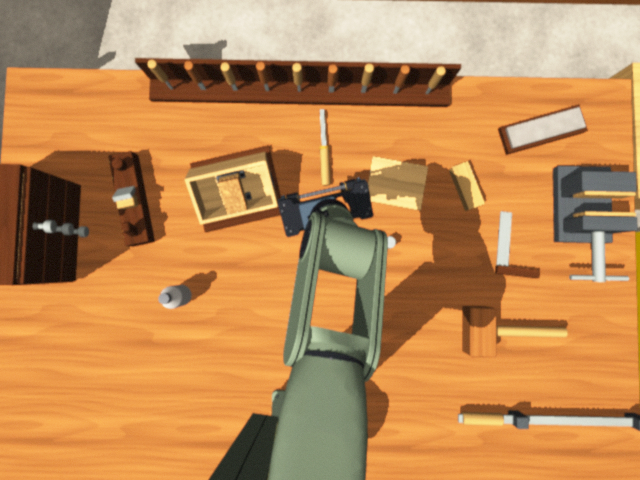

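The pile stands square against the near wall, and the pad's front edge is flush along the block (top crop about (345,370)). I'll do one numeric check of the bystanders and the pad's corners, then hand in.

```bash
python3 - <<'E'
from plan import *
T=lambda x,y:(175+(x+.5)/6-.5,135+(y+.5)/6-.5)
n=RB.as_matrix()[:,2];p0=OB+76.8*n
for q in [(255,282),(382,258),(432,442),(313,475)]:
    c,d=ray("top",T(*q)); X=c+d*((p0-c)@n)/(d@n); print("pad",RB.inv().apply(X-OB).round(1))
# bystander patches: shift of each between first and last scene picture
a=cv2.imread("pics/scene0.png",0);b=cv2.imread("pics/scene10.png",0)
for k,(x,y,w,h) in dict(jar=(238,258,28,32),chisel=(338,300,58,90),glue=(412,130,38,60),offcut=(150,332,56,64),square=(70,285,65,75),mallet=(40,200,118,64),plane=(478,185,100,80)).items():
    r=cv2.matchTemplate(b[y-6:y+h+6,x-6:x+w+6],a[y:y+h,x:x+w],cv2.TM_CCOEFF_NORMED);_,v,_,l=cv2.minMaxLoc(r);print(k,l[0]-6,l[1]-6,round(v,2))
env.job_done(); print(round(env.state()["time_s"],2))
E
```

```text
pad [35.3 24.5 76.8]
pad [ 33.2 -26.6  76.8]
pad [-47.5 -24.9  76.8]
pad [-49.7  25.8  76.8]
jar 0 0 1.0
chisel 0 0 1.0
glue 0 0 1.0
offcut 0 0 0.64
square 0 0 0.74
mallet 0 0 0.8
plane 0 0 1.0
the job is handed in; nothing more can be done
the job is handed in; nothing more can be done
```

The job is handed in at about 39 s, well inside the 72 s limit. I took the cork pad out of the box and laid it flat on the board. Then I packed the casting on the box floor, the block on the casting and the pad on the block. Each part was set against the near wall and lowered until I felt contact before I let go.

**Pile:** the last pictures show the three parts flat and square against the near wall, and still in place about 1 s after the gripper left. The pad's top corners measured 51 × 83 mm on the expected plane, close to its real 50 × 84 mm. Its near edge is partly hidden by the box rim in the top view, so that edge is the least certain.

**Other things on the bench:** all seven bystanders matched their starting pictures with no shift. The match was weaker for the offcut (0.64), the square (0.74) and the mallet (0.80), most likely because the arm's shadow on them had changed.

**What disagreed:** the two cameras differed by 3–5 mm. I settled this by looking at the fingertips and feeling for contact. The box floor was about 3 mm higher than I estimated, so the open fingertips touched it with about 5 N before I lifted the pad. I also gripped the pad too high on the board and had to grip it again before lifting it. The highest force I saw at a reading was about 11 N.

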